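Slide an axle sleeve under the hand press and press its bush home

TASK

The red wheel-axle sleeve standing on the bed of the green hand press has a brass bush only started in its top. Push the sleeve with the fingertips, low down so that it slides upright without tipping or being lifted, until it is fully home against both sides of the vee stop beneath the ram; then push the press lever down until the bush is fully home in the sleeve, and let the lever come back up. Leave the other things on the bed and bench where they are.

Things in the scene. Friction and masses are not known exactly. Their poses are not given: they have to be found in the camera images.
- press: Green cast-iron hand press, fixed to the bench, 370 x 250 x 350 mm. Origin on the bench top below the ram's axis; z up, its -x is its open front, the column begins at x +95 mm. Its flat steel bed, top 34 mm above the bench, spans x -165 to 55, y -135 to 105 mm in its frame. The head round the ram (x -35 to 64, y -34 to 34 mm; round side boss to y +-48) begins 192 mm above the bench.
- vee_seat (a point): Point on the bed's top, on the ram's axis: where the middle of the sleeve's underside stands when the sleeve touches both bars of the vee stop: dark steel, 16 mm high, 90 degree vee, bolted to the bed, open to the press's front right, direction (-0.91, -0.42) in the press frame. The bars end level with the ram's axis, 30 mm either side of it.
- ram_nose (a point): Middle of the ram's flat round lower end, 26 mm across; at rest 142 mm above the bed (8 to 12 mm above the bush when the sleeve is in the vee).
- sleeve: The work: red steel wheel-axle sleeve with bare steel ends, upright cylinder 40 mm diameter, 118 mm tall, 0.45 to 0.7 kg, a brass flanged bush standing out of its top. It starts on the press bed, 80 to 145 mm in front of the vee seat. Origin at the centre of its underside, z up its axis. Friction on the bed 0.45 to 0.66: a push more than about 30 mm above the bed may tip it.
- bush (a joint): How far the bush (flange 32 mm diameter, 4 mm thick) is pressed into the sleeve, m: 0 to 0.004 at the start (flange underside 12 to 8 mm above the sleeve's top), 0.012 fully home (flange on the sleeve). Needs about 14 N; stays where it is left.
- lever (a joint): Lever angle, rad: 0 raised at rest, growing as the ball goes down, to 0.90 at its stop. The ram goes down 3 mm per 0.1 rad; with the sleeve in the vee it meets the bush at 0.27 to 0.40 and has it home at about 0.67. A spring brings lever and ram back up once let go. Pushing down at the ball takes about 4 N, rising to 5 to 7 N with the bush.
- lever_ball (a point): Centre of the black ball (32 mm diameter) ending the press's pull lever, a 13 mm bar on the press's left (+y) side slanting up to the front. Pivot in the press frame at (35, 95, 235) mm, axis along the press's y; ball 210 mm from it, 27 degrees above level at rest, so at (-152, 95, 330) mm. Pushed down from above.
- done_sleeve: Finished red sleeve of the same size, bush home, standing on the bench (40 mm diameter, 122 mm tall). Origin at the centre of its underside. To be left alone.
- oil_bottle: Green oil bottle on the bench, 64 mm diameter, 190 mm tall. Origin at the centre of its underside. To be left alone.
- boot: Black rubber spark plug boot standing on the bench, 26 mm diameter, 60 mm tall, with a side spout to 30 mm. Origin at the centre of its underside. To be left alone.
- choke_knob: Yellow plastic choke knob on the bench, 34 mm diameter, 34 mm tall. Origin at the centre of its underside. To be left alone.
- float_bowl: Brass carburettor float bowl, open, on the bench, 58 mm diameter, 38 mm tall. Origin at the centre of its underside. To be left alone.
- washer1: Copper spark plug washer lying on the press's left (+y) part of its bed, 22 mm diameter, 2.5 mm thick. Origin at the centre of its underside. To be left alone.
- washer2: Second copper washer like it, also on the left part of the press bed. To be left alone.

How it is judged (in metres and radians):
On the way, in this order (a step that is already met when the one before it is completed fails the run):
1. the sleeve stands upright in the vee beneath the ram, its bush not yet pressed (horizontal distance between sleeve and vee_seat below 0.005 m and angle between sleeve's own z axis and vertical below 0.06 rad and value of joint bush below 0.007 m), for 0.2 s.
2. the lever is down and the bush is home in the sleeve (value of joint bush above 0.0105 m and value of joint lever above 0.45 rad and horizontal distance between sleeve and vee_seat below 0.006 m), for 0.1 s.
At the end, for the whole second after the job is handed in: The sleeve stands upright (within 3.5 degrees) and still on the press bed in the vee, within 6 mm of the ram's axis, the bush is pressed in to within 1.5 mm of home, and the lever is up again (within 0.1 rad of its rest). Other things have not moved more than 20 mm (horizontal distance between sleeve and vee_seat below 0.006 m and angle between sleeve's own z axis and vertical below 0.06 rad and z of sleeve in the frame of press between 0.03 and 0.038 m and value of joint bush above 0.0105 m and value of joint lever below 0.1 rad and linear speed of sleeve below 0.02 m/s); the robot touches nothing.
It fails at once if the sleeve is tipped (more than 15 degrees) (angle between sleeve's own z axis and vertical above 0.26 rad).
It fails at once if the sleeve is lifted off the press bed (z of sleeve in the frame of press above 0.044 m).
It fails at once if the bush is driven in while the sleeve is not beneath the ram (value of joint bush above 0.007 m and horizontal distance between sleeve and vee_seat above 0.012 m).
It fails at once if another thing is moved more than 20 mm (distance of any of done_sleeve, oil_bottle, boot, choke_knob, float_bowl, washer1, washer2 from where it was at the start of the episode above 0.02 m).
It also fails if it takes over 56 s, if anything falls off the work surface, if the arm or the gripper's body presses on something with over 40 N, if the wrist force passes 120 N, or if a joint passes its speed limit or range.

ROBOT

A 6-joint arm with a two-finger parallel gripper is mounted at the origin on the work surface. World frame = base frame: x ahead of the robot, y to its left, z up, the work surface at z = 0. Lengths are in mm, angles in rad, forces in N, time in s.
With the tool pointing down it reaches from about 300 to 775 mm from the base axis. Payload 14.6 kg.
Tool frame: the origin (TCP) lies on the centre line of the jaws, within the pads' length; the fingertips stand manip.finger_overhang ahead of it and the grasp point (between the pads) lies 11 mm behind it (manip.finger_overhang is the distance from the TCP to the fingertips, in mm); y points along the fingers, x is the direction in which the jaws open and shut, and the axes are right-handed (so a half turn about y gives the same grasp; the last joint's range is limited). The gripper opens to 94 mm and grips with 3 to 60 N. Pads are 16 mm wide; open, the fingers measure 119 mm over their backs; the gripper's body (75 mm by 177 mm) begins 78 mm behind the grasp point.
Start: joints at [1.143, 0.3, 1.521, -0, 1.321, -0.067], TCP at [194.159, 514.579, 213.446] pointing down, gripper open.
Joint ranges: [-3.03, 3.03], [-0.79, 2.21], [0.23, 2.52], [-1.04, 4.18], [0, 3.07], [-2.55, 2.55]. Speed limits (rad/s): [2.22, 2.22, 2.57, 3.14, 3.14, 3.14].

INTERFACE

Orientations are given as [roll, pitch, yaw] about the fixed x, y, z axes, in that order (R = Rz(yaw) Ry(pitch) Rx(roll)).
In Python, from cell import monitor, viewer, ticket, manip gives the robot as it stands.
- The arm moves only by the shell command python3 -m jog 'ROWS' [FORCE]. ROWS is JSON, a list of rows, each an object of numbers: "grip": the finger opening in cm, from 0 to 9.4; "dx", "dy", "dz": the shift along the tool's x, y, z in cm; "spin": the turn about the tool's y in degrees. In form: [{"grip": .., "dx": .., "dy": .., "dz": .., "spin": ..}, ...]. A call has 1 to 20 rows; each row is the pose to reach, as a shift and turn from the pose commanded when the call began, along the tool's axes at that moment; what a row does not reach only later rows make up. A row lasts 1/8 s, in which the tool goes at most 62.5 mm and 10.7 degrees, less where a joint would pass 70% of its speed; a pose out of reach is approached as far as the arm can. A call with a gripper value outside its range is refused whole. The fingers move at their own pace and stop on an object; FORCE is the grip in N (left out, the last holds). Time passes only in rows, so rows that repeat a pose let the fingers close. It gives the time, the measured TCP pose, the force and the opening at its end, in the units of the state.
- monitor.read_state(): the state, without advancing time (a new reading comes with each control period).
- viewer.camera(name): name is "side" or "top" or "wrist"; returns a dict with "color" (480x640x3 uint8, red, green, blue), "vertical_fov" (degrees; the focal length in pixels is half the picture's height over the tangent of half this angle, whatever the lens; pixels are square), "cx", "cy" (the principal point, pixels), "rvec" (rotation vector, rad) and "tvec" (3), from world to camera coordinates, as OpenCV has them. Camera axes: x right, y down, z forward; pixel columns grow to the right and rows downward; lengths in mm; the calibration is good to about 2 mm. The wrist camera is an equidistant fisheye: a pixel r from the principal point sees the ray r / f radians off the axis. A picture is of the moment at which its call begins. There is no depth.
- ticket.sign_off(): hands the job in, once; it reports no verdict.
The state is a dict: "clock": time; "joints": joint angles; "qd": joint speeds; "effort": joint torques, N m; "eef_pos": TCP position; "eef_rot": TCP orientation; "wrist_force": force on the tool from outside, world axes, zero at the start; "moment": the same for the moment, N m; "finger_gap": finger opening in mm.
Only numpy, scipy, OpenCV 4.12 (cv2) and the standard library are available. Lean on these libraries where they do the work, as an engineer would, in place of code of your own. Each camera call takes 0.05 s, during which the arm holds its last target. There are 200 camera calls.

## Working session

There is one attempt and no reset: what is moved stays moved. The work goes in short steps, Python scripts to look and compute and a shell command to move; the robot and the scene stay as the last step left them, time stands still between calls to the robot, and variables do not carry over. Pictures are saved under pics/ and viewed, about 8 in all and at most 12, crops included, and the job is handed in when it is done.

```bash
mkdir -p pics; ls
cat > h.py <<'E'
import numpy as np, cv2
from cell import monitor, viewer, ticket, manip
def snap(n, save=None):
    c=viewer.camera(n)
    if save: cv2.imwrite('pics/'+save, c['color'][:,:,::-1])
    return c
E
python3 - <<'E'
from h import *
print(manip.finger_overhang, [a for a in dir(manip) if a[0]!='_'])
s=monitor.read_state(); print({k:np.round(v,3).tolist() for k,v in s.items()})
a=snap('top');b=snap('side');w=snap('wrist')
np.savez('c0.npz',**{n+k:v for n,c in zip('tsw',(a,b,w)) for k,v in c.items()})
for c in(a,b,w): print({k:np.round(v,4).tolist() for k,v in c.items() if k!='color'})
cv2.imwrite('pics/top0.png',a['color'][:,:,::-1]);cv2.imwrite('pics/side0.png',b['color'][:,:,::-1]);cv2.imwrite('pics/wrist0.png',w['color'][:,:,::-1])
E
```

```text
pics
8.0 ['Unreachable', 'finger_overhang']
{'clock': 0.0, 'joints': [1.143, 0.301, 1.522, 0.0, 1.321, -0.067], 'qd': [0.0, 0.001, -0.001, 0.001, 0.0, -0.001], 'effort': [0.002, -53.181, -35.273, 0.071, 0.025, -0.0], 'eef_pos': [194.055, 514.348, 212.854], 'eef_rot': [-1.571, 0.001, 1.21], 'wrist_force': [0.391, -0.104, 0.422], 'moment': [-0.001, 0.022, -0.033], 'finger_gap': 93.715}
{'vertical_fov': 54.2412, 'cx': 307.7769, 'cy': 233.2749, 'rvec': [2.0504, -2.1539, 0.2377], 'tvec': [8.2598, 576.8042, 1197.603]}
{'vertical_fov': 53.0102, 'cx': 317.1502, 'cy': 227.1046, 'rvec': [0.2181, -2.6642, 1.5162], 'tvec': [551.6491, 239.9855, 1296.201]}
{'vertical_fov': 65.7065, 'cx': 320.3066, 'cy': 239.3816, 'rvec': [-2.406, -1.6659, -0.2081], 'tvec': [-549.7182, -27.0964, 391.7747]}
```

View pics/top0.png

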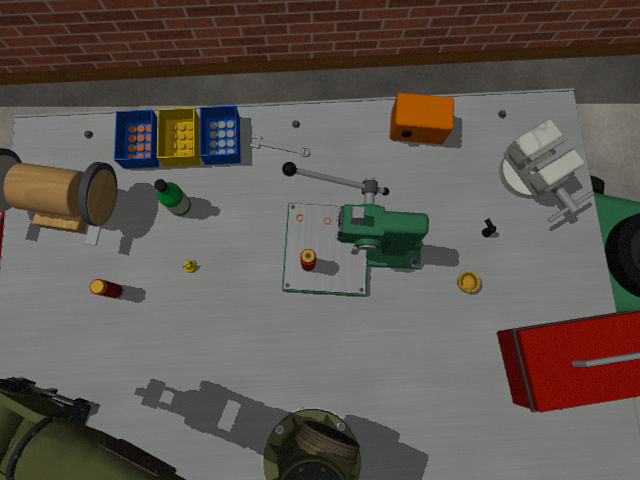

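View pics/side0.png

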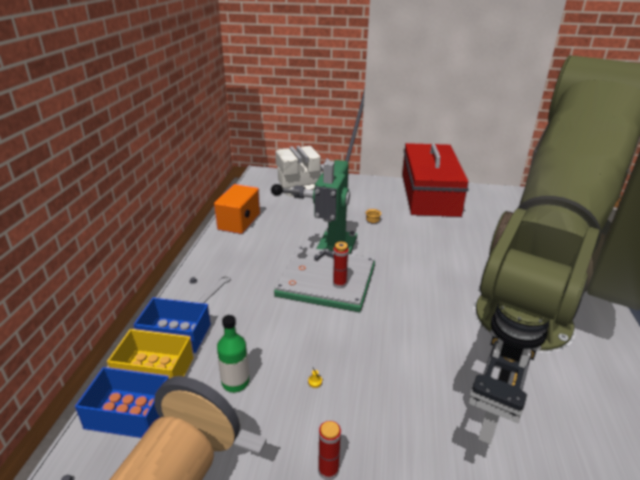

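View pics/wrist0.png

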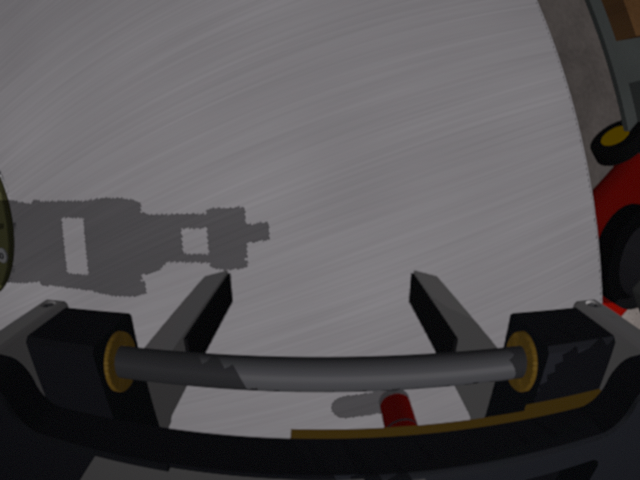

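Top view: bed corners at about (289,204), (284,291), (367,296); sleeve bush at (308,256); lever ball at (289,169). The press front faces +y and its left side faces +x. Side view: sleeve at (341,265), ball at (277,189). The wrist view shows only bench for now.

```bash
cat >> h.py <<'E'
def K(c):
    f=240/np.tan(np.radians(c['vertical_fov'])/2); return np.array([[f,0,c['cx']],[0,f,c['cy']],[0,0,1.]])
def ray(c,uv,fish=False):
    R=cv2.Rodrigues(np.asarray(c['rvec'],float))[0]; k=K(c); p=(np.array(uv,float)-[c['cx'],c['cy']])/k[0,0]
    if fish: r=np.linalg.norm(p); d=np.r_[p/r*np.sin(r),np.cos(r)]
    else: d=np.r_[p,1]
    return -R.T@np.asarray(c['tvec'],float), R.T@d
def plane(c,uv,z,fish=False):
    o,d=ray(c,uv,fish); return o+d*(z-o[2])/d[2]
def tri(*rs):
    A=[];b=[]
    for o,d in rs:
        d=d/np.linalg.norm(d);P=np.eye(3)-np.outer(d,d);A.append(P);b.append(P@o)
    x=np.linalg.lstsq(np.vstack(A),np.hstack(b),rcond=None)[0]
    return x,[float(np.linalg.norm(np.cross(x-o,d/np.linalg.norm(d)))) for o,d in rs]
def proj(c,p):
    return cv2.projectPoints(np.array(p,float).reshape(-1,1,3),np.asarray(c['rvec'],float),np.asarray(c['tvec'],float),K(c),None)[0].reshape(-1,2)
def load(f='c0.npz'):
    d=np.load(f); return {n:{k[1:]:d[k] for k in d if k[0]==n} for n in 'tsw'}
E
python3 - <<'E'
from h import *
C=load();t,s=C['t'],C['s']
print('corners',[np.round(plane(t,p,34)).tolist() for p in((289,204),(284,291),(367,296))])
a=cv2.resize(t['color'][150:310,260:440],None,fx=4.4,fy=3.7,interpolation=cv2.INTER_CUBIC)
def crop(c,x0,x1,y0,y1,k): return cv2.resize(c['color'][y0:y1,x0:x1],None,fx=k,fy=k,interpolation=cv2.INTER_CUBIC)[:,:,::-1]
A=crop(t,270,370,155,305,4);B=crop(s,265,385,175,325,4)
cv2.imwrite('pics/z.png',np.hstack([A,B])[:600,:880][:, :800] if 0 else cv2.resize(np.hstack([A,B]),(800,545)))
for n,c in(('t',t),('s',s)):
    h=cv2.cvtColor(c['color'],cv2.COLOR_RGB2HSV)
    red=cv2.inRange(h,(0,150,60),(7,255,255))|cv2.inRange(h,(173,150,60),(180,255,255))
    org=cv2.inRange(h,(12,120,80),(28,255,255)); grn=cv2.inRange(h,(60,100,30),(85,255,255)); blk=cv2.inRange(h,(0,0,0),(180,255,45))
    for m,mk in(('red',red),('org',org),('grn',grn),('blk',blk)):
        k,l,st,ce=cv2.connectedComponentsWithStats(mk)
        for i in range(1,k):
            if st[i,4]>25 and 260<ce[i,0]<440 and 150<ce[i,1]<310: print(n,m,st[i].tolist(),np.round(ce[i],1).tolist())
E
```

```text
corners [[670.0, 28.0, 34.0], [428.0, 51.0, 34.0], [404.0, -170.0, 34.0]]
t red [301, 255, 15, 11, 43] [308.3, 261.4]
t org [301, 249, 14, 13, 119] [307.7, 255.3]
t grn [340, 204, 89, 65, 3680] [386.8, 234.6]
t grn [283, 289, 83, 7, 162] [324.3, 292.2]
t blk [283, 162, 14, 14, 150] [289.0, 168.6]
t blk [383, 188, 6, 7, 30] [385.7, 191.3]
t blk [338, 232, 88, 24, 1043] [388.7, 241.9]
s red [406, 144, 61, 44, 1986] [434.5, 166.7]
s red [403, 163, 62, 53, 1415] [433.5, 200.3]
s red [334, 256, 13, 29, 309] [339.8, 269.9]
s org [366, 209, 15, 14, 152] [372.7, 215.5]
s org [334, 241, 14, 10, 97] [340.8, 245.3]
s grn [316, 162, 39, 88, 1157] [337.3, 208.7]
s grn [276, 291, 85, 20, 373] [318.2, 300.7]
s blk [272, 185, 11, 10, 74] [276.6, 189.6]
```

View pics/z.png

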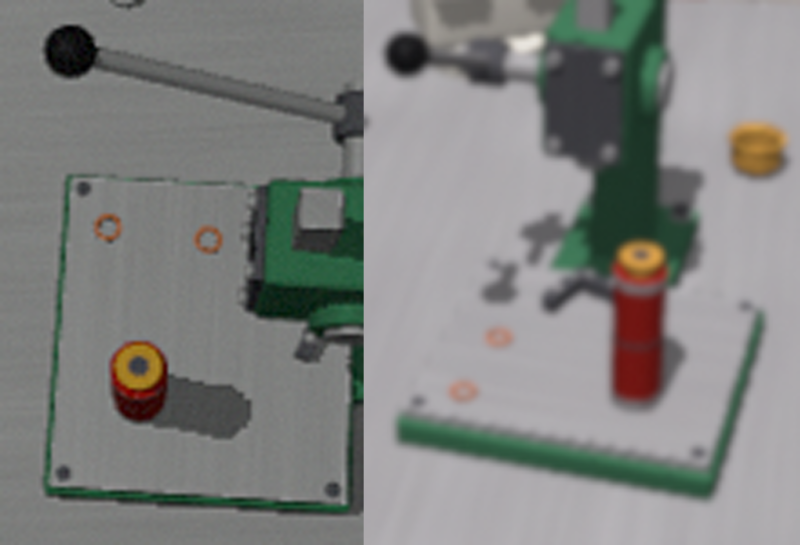

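```bash
cat > fit.py <<'E'
from h import *
from scipy.optimize import least_squares
C=load();t,s=C['t'],C['s']
T=[(288.2,203.4),(282.9,289.8),(366.5,293.9)];S=[(274.4,289.1),(360.7,305.1),(374.7,260.8)]
P=[]
for a,b in zip(T,S):
    x,e=tri(ray(t,a),ray(s,b));P.append(x);print('corner',np.round(x,1),np.round(e,1))
ball,e=tri(ray(t,(289.2,168.6)),ray(s,(276.8,189.6)));print('ball',ball.round(1),np.round(e,1))
m=np.array([[-165,105],[-165,-135],[55,-135],[-152,95]]);w=np.array([p[:2] for p in P]+[ball[:2]])
W=np.array([np.mean([p,plane(t,a,34)],0) for p,a in zip(P,T)])
w[:3]=W[:,:2]
def tf(q,m): c,s_=np.cos(q[2]),np.sin(q[2]); return m@np.array([[c,s_],[-s_,c]])+q[:2]
r=least_squares(lambda q:(tf(q,m)-w).ravel(),[500,-120,-1.67]);print('press',r.x.round(3),r.fun.reshape(-1,2).round(1).tolist())
q=r.x;np.save('press.npy',q)
fl,e=tri(ray(t,(307.7,255.3)),ray(s,(340.8,245.3)));print('flange',fl.round(1),np.round(e,1))
for z in(148,164,168):print(z,plane(t,(307.7,255.3),z).round(1),plane(s,(340.8,245.3),z).round(1))
# sleeve base: lower outline of red/steel in each view
c,s_=np.cos(q[2]),np.sin(q[2])
sl=fl[:2];d=q[:2]-sl;print('sleeve->seat',d.round(1),np.linalg.norm(d).round(1),'press frame sleeve',(np.array([[c,s_],[-s_,c]])@(-d)).round(1))
v=np.array([[c,-s_],[s_,c]])@[-.91,-.42];print('vee open dir world',v.round(3))
E
python3 fit.py
```

```text
corner [674.8  30.6  25.6] [0.1 0.1]
corner [432.   54.7  22.6] [0.4 0.4]
corner [ 408.4 -171.6   15.8] [2.4 2.4]
ball [662.5  15.  328.6] [0.8 0.8]
press [ 550.86  -125.638   -1.671] [[-1.7, -2.4], [1.4, -2.4], [2.3, 3.6], [-1.9, 1.2]]
flange [498.9 -16.6 160.9] [0.2 0.2]
148 [501.5 -16.7 148. ] [500.5 -36.5 148. ]
164 [498.6 -16.6 164. ] [498.2 -11.9 164. ]
168 [497.9 -16.6 168. ] [497.6  -5.7 168. ]
sleeve->seat [  52. -109.] 120.7 press frame sleeve [-103.3  -62.6]
vee open dir world [-0.327  0.947]
```

Run:
```python
from h import *
C=load();s=C['s'];t=C['t'];w=C['w']
def crop(c,x0,x1,y0,y1,k): return cv2.resize(c['color'][y0:y1,x0:x1],None,fx=k,fy=k,interpolation=cv2.INTER_CUBIC)[:,:,::-1]
A=crop(s,440,590,290,470,3.3);A=cv2.convertScaleAbs(A,alpha=1.8,beta=20)
B=crop(t,0,100,360,480,3);B=cv2.convertScaleAbs(B,alpha=1.8,beta=20)
h=594;im=np.zeros((h,800,3),np.uint8);im[:A.shape[0],:A.shape[1]]=A[:h];im[:B.shape[0],A.shape[1]:A.shape[1]+300]=B;cv2.imwrite('pics/grip.png',im)
from scipy.spatial.transform import Rotation as Ro
st=monitor.read_state();R=Ro.from_euler('xyz',st['eef_rot']).as_matrix();p=np.array(st['eef_pos'])
Rc=cv2.Rodrigues(w['rvec'])[0];o=-Rc.T@w['tvec']
print('cam in tool',(R.T@(o-p)).round(1),'\naxes cols x,y,z in tool\n',(R.T@Rc.T).round(2)); print(R.round(3))
M=lambda q:np.array(p)+R@np.array(q)
for q in([0,8,0],[59.5,8,0],[-59.5,8,0],[88.5,-89,37.5],[88.5,-89,-37.5],[-88.5,-89,37.5],[-88.5,-89,-37.5]): print(q,((proj(s,M(q))[0]-[440,290])*3.3).round(),(proj(t,M(q))[0]*3-[0,1080]+[495,0]).round())
```

```text
cam in tool [   0.5 -172.    71.7] 
axes cols x,y,z in tool
 [[ 1.    0.   -0.  ]
 [ 0.   -0.25  0.97]
 [ 0.   -0.97 -0.25]]
[[ 0.353 -0.    -0.936]
 [ 0.936 -0.001  0.353]
 [-0.001 -1.     0.   ]]
[0, 8, 0] [168. 415.] [719. 117.]
[59.5, 8, 0] [139. 510.] [646.  91.]
[-59.5, 8, 0] [194. 331.] [793. 143.]
[88.5, -89, 37.5] [260. 457.] [505. 148.]
[88.5, -89, -37.5] [ 77. 380.] [553.  37.]
[-88.5, -89, 37.5] [325. 185.] [747. 235.]
[-88.5, -89, -37.5] [169. 132.] [792. 121.]
```

View pics/grip.png

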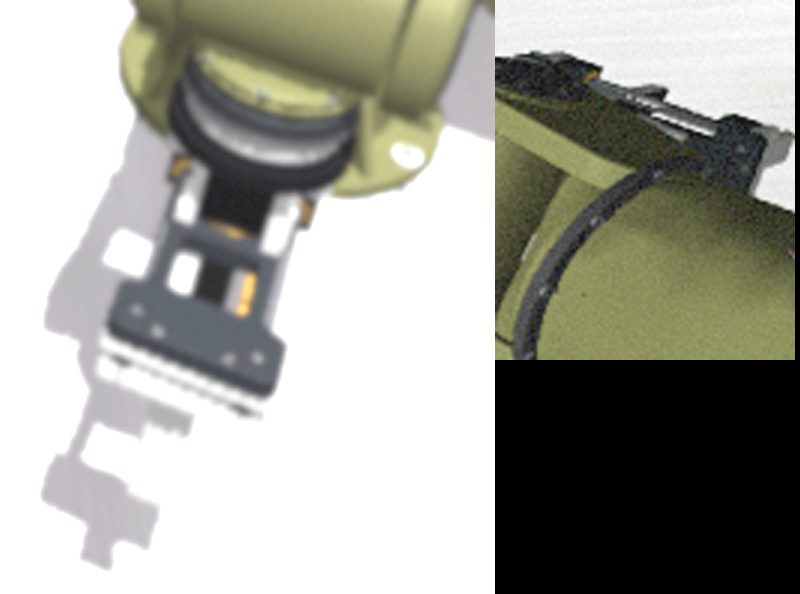

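The gripper's end blocks span about 177 mm along tool x and 75 mm along z. That matches the stated body size, so the body overhangs the fingers by about 29 mm. With the tool vertical, the body would foul the sleeve top and the ram, so I need to know how the arm behaves at its reach limit. I'll test that in free space, away from everything.

```bash
python3 -m jog '[{"grip":0,"dy":-8,"dx":6},{"grip":0,"dy":-8,"dx":12},{"grip":0,"dy":-8,"dx":18},{"grip":0,"dy":-8,"dx":24},{"grip":0,"dy":-8,"dx":30},{"grip":0,"dy":-8,"dx":34},{"grip":0,"dy":-8,"dx":34}]' 10; python3 -c "
from h import *
s=monitor.read_state();print({k:np.round(v,3).tolist() for k,v in s.items()})"
```

```text
{'clock': 0.15, 'joints': [1.143, 0.3, 1.521, -0.0, 1.321, -0.067], 'qd': [-0.0, -0.001, -0.002, -0.002, -0.002, -0.001], 'effort': [-0.001, -53.197, -35.282, 0.071, 0.024, -0.0], 'eef_pos': [194.091, 514.411, 213.024], 'eef_rot': [-1.571, 0.001, 1.21], 'wrist_force': [0.475, 0.285, 0.014], 'moment': [0.007, 0.023, 0.026], 'finger_gap': 94.078}validation failed for argument at $[0]...
```

```bash
python3 -m jog '[{"grip":0,"dx":6,"dy":-8,"dz":0,"spin":0},{"grip":0,"dx":12,"dy":-8,"dz":0,"spin":0},{"grip":0,"dx":18,"dy":-8,"dz":0,"spin":0},{"grip":0,"dx":24,"dy":-8,"dz":0,"spin":0},{"grip":0,"dx":30,"dy":-8,"dz":0,"spin":0},{"grip":0,"dx":34,"dy":-8,"dz":0,"spin":0},{"grip":0,"dx":34,"dy":-8,"dz":0,"spin":0}]' 10; python3 -c "
from h import *
s=monitor.read_state();print({k:np.round(v,3).tolist() for k,v in s.items()})"
```

```text
clock: 1.02
eef_pos: [287.4, 761.8, 259.7]
eef_rot: [-1.57, -0.023, 1.21]
wrist_force: [1.1, 0.5, -0.6]
finger_gap: 27.3
{'clock': 1.025, 'joints': [1.164, 1.043, 0.242, 0.002, 1.834, -0.045], 'qd': [0.004, 0.029, -0.093, 0.005, -0.28, 0.005], 'effort': [0.238, -93.507, -38.068, 0.082, 1.158, 0.005], 'eef_pos': [287.444, 761.754, 259.659], 'eef_rot': [-1.57, -0.023, 1.21], 'wrist_force': [1.123, 0.477, -0.576], 'moment': [-0.006, -0.047, 0.019], 'finger_gap': 27.335}
```

```bash
python3 -m jog '[{"grip":0,"dx":6,"dy":0,"dz":0,"spin":0},{"grip":0,"dx":12,"dy":0,"dz":0,"spin":0},{"grip":0,"dx":18,"dy":0,"dz":0,"spin":0},{"grip":0,"dx":24,"dy":0,"dz":0,"spin":0}]' 10; python3 -c "
from h import *
s=monitor.read_state();print({k:np.round(v,3).tolist() for k,v in s.items()})"
```

```text
clock: 1.52
eef_pos: [296.8, 786.4, 230.4]
eef_rot: [-1.571, -0.082, 1.21]
wrist_force: [0.5, 0.6, -0.4]
finger_gap: 0.7
{'clock': 1.525, 'joints': [1.165, 1.083, 0.235, 0.004, 1.742, -0.044], 'qd': [0.001, 0.08, 0.001, 0.001, -0.084, 0.0], 'effort': [-0.004, -91.196, -37.18, 0.081, -0.048, 0.004], 'eef_pos': [296.802, 786.362, 230.407], 'eef_rot': [-1.571, -0.082, 1.21], 'wrist_force': [0.501, 0.637, -0.41], 'moment': [-0.018, 0.05, -0.007], 'finger_gap': 0.701}
```

```bash
python3 -m jog '[{"grip":0,"dx":-6,"dy":0,"dz":0,"spin":0},{"grip":0,"dx":-12,"dy":0,"dz":0,"spin":0},{"grip":0,"dx":-18,"dy":0,"dz":0,"spin":0},{"grip":0,"dx":-24,"dy":0,"dz":0,"spin":0},{"grip":0,"dx":-24,"dy":0,"dz":0,"spin":0}]' 10; python3 -c "
from h import *
s=monitor.read_state();print({k:np.round(v,3).tolist() for k,v in s.items()})"
```

```text
clock: 2.15
eef_pos: [220.4, 583.6, 213.3]
eef_rot: [-1.571, -0.082, 1.21]
wrist_force: [0.8, 0.9, 0.2]
finger_gap: 0.8
{'clock': 2.15, 'joints': [1.149, 0.418, 1.364, 0.005, 1.278, -0.062], 'qd': [-0.043, -1.146, 1.773, 0.004, -0.63, -0.047], 'effort': [0.895, -49.143, -42.745, 0.086, 1.191, 0.114], 'eef_pos': [220.356, 583.588, 213.331], 'eef_rot': [-1.571, -0.082, 1.21], 'wrist_force': [0.784, 0.853, 0.174], 'moment': [0.036, -0.015, -0.017], 'finger_gap': 0.755}
```

The tilt gained at the reach limit stays in the commanded pose. That is documented interface behaviour ("a pose out of reach is approached as far as the arm can"), and I can use it to lean the tool so the fingers push low while the body stays clear of the ram. The lean must point toward the vee, world azimuth about −71°. I'll collect it by pressing inward at azimuth 109°, on the free left side.

```bash
cat > st.py <<'E'
from h import *
from scipy.spatial.transform import Rotation as Ro
s=monitor.read_state();R=Ro.from_euler('xyz',s['eef_rot']).as_matrix();d=R[:,1]
print('t',round(float(s['clock']),2),'J',np.round(s['joints'],2).tolist(),'tcp',np.round(s['eef_pos'],1).tolist(),'F',np.round(s['wrist_force'],1).tolist(),'gap',round(float(s['finger_gap']),1))
print('tilt deg %.1f az %.1f'%(np.degrees(np.arccos(-d[2])),np.degrees(np.arctan2(d[1],d[0]))),'x',R[:,0].round(3),'z',R[:,2].round(3))
E
python3 -m jog '[{"grip":2.4,"dx":-5,"dy":-1,"dz":3,"spin":10},{"grip":2.4,"dx":-10,"dy":-2,"dz":6,"spin":20},{"grip":2.4,"dx":-15,"dy":-3,"dz":9,"spin":30},{"grip":2.4,"dx":-20,"dy":-4,"dz":12,"spin":40},{"grip":2.4,"dx":-25,"dy":-4,"dz":15,"spin":50},{"grip":2.4,"dx":-30,"dy":-4,"dz":18,"spin":50},{"grip":2.4,"dx":-35,"dy":-4,"dz":20,"spin":50},{"grip":2.4,"dx":-37,"dy":-4,"dz":21,"spin":50},{"grip":2.4,"dx":-37,"dy":-4,"dz":21,"spin":50}]' 10 >/dev/null; python3 st.py
```

```text
t 3.27 J [1.83, -0.28, 2.08, -0.05, 1.27, 1.5] tcp [-107.6, 311.0, 223.8] F [0.6, 0.6, 0.3] gap 24.2
tilt deg 4.7 az 70.2 x [0.942 0.331 0.052] z [-0.334  0.94   0.063]
```

```bash
python3 -m jog '[{"grip":2.4,"dx":0,"dy":0,"dz":-6,"spin":0},{"grip":2.4,"dx":0,"dy":0,"dz":-12,"spin":0},{"grip":2.4,"dx":0,"dy":0,"dz":-18,"spin":0},{"grip":2.4,"dx":0,"dy":0,"dz":-18,"spin":0}]' 10 >/dev/null; python3 st.py; python3 -m jog '[{"grip":2.4,"dx":0,"dy":0,"dz":-6,"spin":0},{"grip":2.4,"dx":0,"dy":0,"dz":-12,"spin":0}]' 10 >/dev/null; python3 st.py
```

```text
t 3.77 J [1.74, -0.79, 2.38, -0.04, 1.5, 1.41] tcp [-52.2, 154.1, 209.7] F [0.3, -0.0, -0.1] gap 23.8
tilt deg 4.0 az 61.7 x [0.943 0.328 0.052] z [-0.33   0.943  0.047]
t 4.03 J [1.86, -0.79, 2.41, -0.06, 1.51, 1.53] tcp [-61.6, 136.4, 195.6] F [0.0, 0.4, -0.1] gap 23.7
tilt deg 3.6 az 31.0 x [0.943 0.327 0.061] z [-0.328  0.944  0.013]
```

```bash
python3 -m jog '[{"grip":2.4,"dx":1,"dy":-5,"dz":6,"spin":0},{"grip":2.4,"dx":3.4,"dy":-23,"dz":21,"spin":0},{"grip":2.4,"dx":3.4,"dy":-23,"dz":21,"spin":0},{"grip":2.4,"dx":3.4,"dy":-23,"dz":21,"spin":0},{"grip":2.4,"dx":3.4,"dy":-23,"dz":21,"spin":0},{"grip":2.4,"dx":39,"dy":-23,"dz":17,"spin":0},{"grip":2.4,"dx":39,"dy":-23,"dz":17,"spin":0},{"grip":2.4,"dx":39,"dy":-23,"dz":17,"spin":0},{"grip":2.4,"dx":39,"dy":-23,"dz":17,"spin":0},{"grip":2.4,"dx":39,"dy":-23,"dz":17,"spin":0},{"grip":2.4,"dx":39,"dy":-23,"dz":17,"spin":0},{"grip":2.4,"dx":47,"dy":-23,"dz":-20,"spin":0},{"grip":2.4,"dx":47,"dy":-23,"dz":-20,"spin":0},{"grip":2.4,"dx":47,"dy":-23,"dz":-20,"spin":0},{"grip":2.4,"dx":47,"dy":-23,"dz":-20,"spin":0},{"grip":2.4,"dx":47,"dy":-23,"dz":-20,"spin":0},{"grip":2.4,"dx":47,"dy":-23,"dz":-20,"spin":0}]' 10 >/dev/null; python3 st.py
```

```text
t 6.15 J [0.12, -0.04, 1.37, 0.02, 1.76, -0.21] tcp [434.7, 94.7, 452.0] F [1.3, 0.4, 1.0] gap 23.9
tilt deg 3.7 az 28.1 x [0.943 0.328 0.064] z [-0.329  0.944  0.01 ]
```

Run:
```python
from h import *
w=snap('wrist','w1.png');np.savez('w1.npz',**w)
```

```text
(no output)
```

View pics/w1.png

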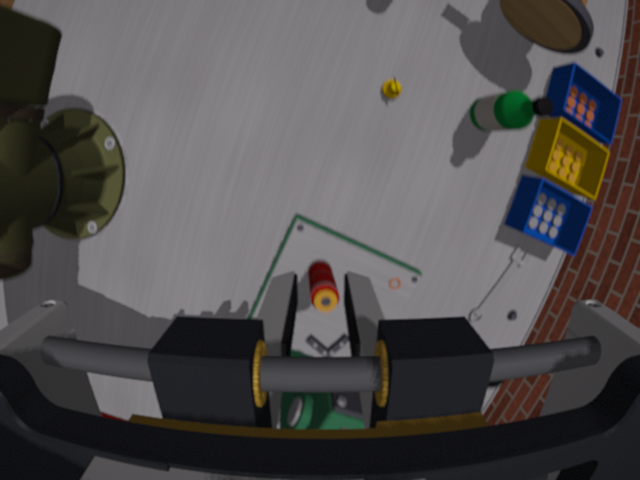

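Wrist view: sleeve flange at (325,300) with its base up toward (318,265). The vee bars are at about (325,345), opening toward the sleeve. Bed corners are at (297,215) and (418,272).

```bash
cat > w.py <<'E'
from h import *
w=dict(np.load('w1.npz'));q=np.load('press.npy')
for p in((297,216),(418.5,272.5)):print('corner',plane(w,p,34,True).round(1))
c,s_=np.cos(q[2]),np.sin(q[2]);Rz=np.array([[c,-s_],[s_,c]])
print('expected',(Rz@[-165,-135]+q[:2]).round(1),(Rz@[-165,105]+q[:2]).round(1))
h=cv2.cvtColor(w['color'],cv2.COLOR_RGB2HSV)
org=cv2.inRange(h,(12,120,80),(28,255,255))
n,l,st,ce=cv2.connectedComponentsWithStats(org)
for i in range(1,n):
    if st[i,4]>30 and 290<ce[i,0]<360 and 270<ce[i,1]<330: 
        print('flange px',st[i],ce[i].round(1)); f=ce[i]
t=load()['t']
x,e=tri(ray(w,f,True),ray(t,(307.7,255.3)));print('flange tri w,t',x.round(1),np.round(e,1));print('at z166',plane(w,f,166,True).round(1))
g=cv2.cvtColor(w['color'],cv2.COLOR_RGB2GRAY)
roi=np.zeros_like(g);roi[328:362,300:356]=1
m=((g<90)&(roi>0)).astype(np.uint8)
n,l,st,ce=cv2.connectedComponentsWithStats(m)
for i in range(1,n):
    if st[i,4]>20:
        ys,xs=np.where(l==i);P=np.array([plane(w,(a,b),50,True)[:2] for a,b in zip(xs,ys)])
        loc=(P-q[:2])@Rz; r=cv2.minAreaRect(loc.astype(np.float32)); print(st[i],ce[i].round(1),'press frame rect',np.round(r[0],1),np.round(r[1],1),round(r[2],1))
cr=cv2.resize(w['color'][255:365,290:360],None,fx=5,fy=5,interpolation=cv2.INTER_CUBIC);cv2.imwrite('pics/w1c.png',cv2.convertScaleAbs(cr[:,:,::-1],alpha=1.5))
E
python3 w.py
```

```text
corner [436.7  56.9  34. ]
corner [668.9  29.9  34. ]
expected [433.  52.] [671.8  28.1]
flange px [313 289  25  22 360] [324.9 299.3]
flange tri w,t [499.3 -16.6 164.1] [0.7 0.7]
at z166 [499.6 -15.9 166. ]
[300 328  56  34 876] [331.7 348.5] press frame rect [15.1 11.1] [ 69.  100.7] 22.3
```

View pics/w1c.png

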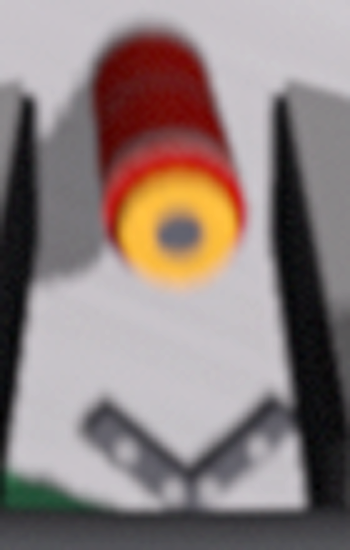

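Crop: inner bar ends at (310.8,334.0) and (345.0,334.0), inner apex at (328.0,348.4) in full pixels. The sleeve is well aligned with the vee axis.

Run:
```python
from h import *
w=dict(np.load('w1.npz'));q=np.load('press.npy')
a,b,p=[plane(w,u,50,True)[:2] for u in((310.8,334),(345,334),(328,348.4))]
m=(a+b)/2;h=(p-m)/np.linalg.norm(p-m)
print('ends',a.round(1),b.round(1),'apex',p.round(1),'width',np.linalg.norm(a-b).round(1),'depth',np.linalg.norm(p-m).round(1))
print('axis az',np.degrees(np.arctan2(h[1],h[0])).round(1),'seat est: mid',m.round(1),'apex-28.3h',(p-28.3*h).round(1),'press fit',q[:2].round(1))
H=np.array([.327,-.945]);L=np.array([.945,.327])
sl=np.array([499.3,-16.5])
for seat in(q[:2],m,p-28.3*H):print('sleeve->seat along,lat',((seat-sl)@H).round(1),((seat-sl)@L).round(1))
```

```text
ends [ 523.1 -129.9] [ 580.5 -112.3] apex [ 561.8 -148.8] width 60.0 depth 29.4
axis az -70.2 seat est: mid [ 551.8 -121.1] apex-28.3h [ 552.2 -122.1] press fit [ 550.9 -125.6]
sleeve->seat along,lat 120.0 13.0
sleeve->seat along,lat 116.0 15.4
sleeve->seat along,lat 117.1 15.8
```

Measurements agree: seat about (551.5, −122.5), sleeve about (499.3, −16.5), sleeve-to-seat 118 mm along the vee axis and 15 mm across it. I'll go to the right side and press outward, high and clear, to collect the lean.

```bash
python3 -m jog '[{"grip":2.4,"dx":-15,"dy":0,"dz":-40,"spin":0},{"grip":2.4,"dx":-15,"dy":0,"dz":-40,"spin":0},{"grip":2.4,"dx":-15,"dy":0,"dz":-40,"spin":0},{"grip":2.4,"dx":-15,"dy":0,"dz":-40,"spin":0},{"grip":2.4,"dx":-15,"dy":0,"dz":-40,"spin":0},{"grip":2.4,"dx":-15,"dy":0,"dz":-40,"spin":0},{"grip":2.4,"dx":-40,"dy":0,"dz":-65,"spin":0},{"grip":2.4,"dx":-40,"dy":0,"dz":-65,"spin":0},{"grip":2.4,"dx":-40,"dy":0,"dz":-65,"spin":0},{"grip":2.4,"dx":-40,"dy":0,"dz":-65,"spin":0},{"grip":2.4,"dx":-40,"dy":0,"dz":-65,"spin":0},{"grip":2.4,"dx":-40,"dy":0,"dz":-85,"spin":0},{"grip":2.4,"dx":-40,"dy":0,"dz":-85,"spin":0}]' 10 >/dev/null; python3 st.py; python3 -m jog '[{"grip":2.4,"dx":0,"dy":0,"dz":-20,"spin":0}]' 10 >/dev/null; python3 st.py;  python3 -m jog '[{"grip":2.4,"dx":0,"dy":0,"dz":-20,"spin":0}]' 10 >/dev/null; python3 st.py
```

```text
t 7.83 J [-1.2, 0.79, 0.32, 0.07, 2.03, -1.5] tcp [312.1, -651.9, 419.6] F [-0.3, 0.1, 0.9] gap 24.3
tilt deg 3.6 az 21.2 x [0.943 0.327 0.062] z [-0.328  0.945  0.002]
t 7.95 J [-1.2, 0.87, 0.23, 0.07, 2.02, -1.51] tcp [318.5, -678.8, 396.8] F [-0.2, 2.3, 20.3] gap 24.0
tilt deg 3.9 az 4.0 x [0.943 0.327 0.065] z [-0.326  0.945 -0.017]
t 8.07 J [-1.21, 0.9, 0.24, 0.07, 1.95, -1.51] tcp [323.0, -700.0, 371.3] F [-0.9, -0.1, 0.1] gap 23.9
tilt deg 4.6 az -13.6 x [0.943 0.327 0.068] z [-0.325  0.945 -0.044]
```

```bash
python3 -m jog '[{"grip":2.4,"dx":0,"dy":-20,"dz":-20,"spin":0}]' 10 >/dev/null; python3 st.py;  python3 -m jog '[{"grip":2.4,"dx":0,"dy":-20,"dz":-20,"spin":0}]' 10 >/dev/null; python3 st.py; python3 -m jog '[{"grip":2.4,"dx":0,"dy":-20,"dz":-20,"spin":0},{"grip":2.4,"dx":0,"dy":-20,"dz":-20,"spin":0}]' 10 >/dev/null; python3 st.py
```

```text
t 8.2 J [-1.22, 0.88, 0.24, 0.08, 1.95, -1.52] tcp [316.6, -699.6, 392.7] F [-0.3, -0.2, 0.3] gap 24.0
tilt deg 6.0 az -27.9 x [0.942 0.328 0.072] z [-0.322  0.944 -0.077]
t 8.32 J [-1.23, 0.84, 0.23, 0.08, 1.95, -1.52] tcp [309.6, -696.9, 420.9] F [-0.4, -0.3, 0.2] gap 24.2
tilt deg 8.1 az -38.6 x [0.941 0.329 0.075] z [-0.319  0.94  -0.118]
t 8.57 J [-1.24, 0.8, 0.23, 0.08, 1.95, -1.53] tcp [296.4, -689.8, 454.6] F [-0.3, 0.4, -0.1] gap 24.2
tilt deg 10.0 az -44.3 x [0.941 0.329 0.078] z [-0.315  0.936 -0.156]
```

```bash
python3 -m jog '[{"grip":2.4,"dx":-8,"dy":-10,"dz":-20,"spin":0}]' 10 >/dev/null; python3 st.py;  python3 -m jog '[{"grip":2.4,"dx":-8,"dy":-10,"dz":-20,"spin":0}]' 10 >/dev/null; python3 st.py; python3 -m jog '[{"grip":2.4,"dx":-8,"dy":-10,"dz":-20,"spin":0}]' 10 >/dev/null; python3 -m jog '[{"grip":2.4,"dx":-8,"dy":-8,"dz":-20,"spin":0}]' 10 >/dev/null;python3 st.py
```

```text
t 8.7 J [-1.27, 0.79, 0.23, 0.09, 1.93, -1.57] tcp [277.0, -705.2, 457.1] F [0.2, -0.2, 0.1] gap 23.8
tilt deg 11.7 az -47.8 x [0.94  0.331 0.08 ] z [-0.313  0.931 -0.187]
t 8.82 J [-1.31, 0.79, 0.23, 0.1, 1.9, -1.6] tcp [255.6, -720.2, 459.7] F [0.2, -0.7, 0.3] gap 24.1
tilt deg 13.4 az -50.7 x [0.941 0.329 0.081] z [-0.306  0.927 -0.217]
t 9.07 J [-1.37, 0.79, 0.23, 0.12, 1.85, -1.65] tcp [218.7, -744.7, 469.1] F [-0.8, -0.7, 0.9] gap 23.8
tilt deg 17.0 az -55.4 x [0.941 0.329 0.08 ] z [-0.295  0.913 -0.281]
```

```bash
python3 -m jog '[{"grip":2.4,"dx":-3,"dy":-8,"dz":-20,"spin":0}]' 10 >/dev/null;  python3 -m jog '[{"grip":2.4,"dx":-3,"dy":-8,"dz":-20,"spin":0}]' 10 >/dev/null; python3 -m jog '[{"grip":2.4,"dx":-3,"dy":-8,"dz":-20,"spin":0}]' 10 >/dev/null; python3 -m jog '[{"grip":2.4,"dx":-3,"dy":-7,"dz":-20,"spin":0}]' 10 >/dev/null;python3 st.py; python3 -m jog '[{"grip":2.4,"dx":-3,"dy":-6,"dz":-20,"spin":0}]' 10 >/dev/null;  python3 -m jog '[{"grip":2.4,"dx":-3,"dy":-6,"dz":-20,"spin":0}]' 10 >/dev/null; python3 -m jog '[{"grip":2.4,"dx":-3,"dy":-6,"dz":-20,"spin":0}]' 10 >/dev/null; python3 -m jog '[{"grip":2.4,"dx":-3,"dy":-6,"dz":-20,"spin":0}]' 10 >/dev/null;python3 st.py
```

```text
t 9.57 J [-1.41, 0.76, 0.24, 0.14, 1.73, -1.68] tcp [199.6, -771.1, 501.5] F [-0.3, 0.2, 0.7] gap 23.9
tilt deg 24.9 az -61.5 x [0.942 0.328 0.075] z [-0.27   0.869 -0.415]
t 10.07 J [-1.45, 0.73, 0.24, 0.17, 1.62, -1.7] tcp [180.2, -791.9, 541.6] F [-0.4, 0.4, 0.4] gap 23.8
tilt deg 33.1 az -65.2 x [0.944 0.323 0.066] z [-0.238  0.806 -0.542]
```

```bash
python3 -m jog '[{"grip":2.4,"dx":-3,"dy":-4,"dz":-20,"spin":0}]' 10 >/dev/null;  python3 -m jog '[{"grip":2.4,"dx":-3,"dy":-4,"dz":-20,"spin":0}]' 10 >/dev/null; python3 -m jog '[{"grip":2.4,"dx":-3,"dy":-4,"dz":-20,"spin":0}]' 10 >/dev/null; python3 -m jog '[{"grip":2.4,"dx":-3,"dy":-4,"dz":-20,"spin":0}]' 10 >/dev/null;python3 st.py; python3 -m jog '[{"grip":2.4,"dx":-3,"dy":-4,"dz":-20,"spin":0}]' 10 >/dev/null;python3 st.py
```

```text
t 10.57 J [-1.48, 0.69, 0.24, 0.19, 1.51, -1.72] tcp [163.2, -807.7, 586.3] F [0.2, -0.1, -0.6] gap 24.1
tilt deg 41.4 az -67.9 x [0.947 0.316 0.056] z [-0.203  0.725 -0.658]
t 10.7 J [-1.48, 0.68, 0.24, 0.2, 1.49, -1.72] tcp [158.4, -808.6, 600.8] F [1.0, -0.3, 0.3] gap 24.1
tilt deg 43.4 az -68.4 x [0.948 0.314 0.054] z [-0.194  0.702 -0.685]
```

```bash
cat > kin.py <<'E'
import numpy as np
D=[([1.143,.301,1.522,0,1.321],[194.06,514.35,212.85]),([1.149,.418,1.364,0,1.278],[220.4,583.6,213.3]),([1.165,1.083,.235,0,1.742],[296.8,786.4,230.4]),([1.164,1.043,.242,0,1.834],[287.4,761.8,259.7]),
([1.83,-.28,2.08,-.05,1.27],[-107.6,311,223.8]),([1.74,-.79,2.38,-.04,1.5],[-52.2,154.1,209.7]),([.12,-.04,1.37,.02,1.76],[434.7,94.7,452]),([-1.2,.79,.32,.07,2.03],[312.1,-651.9,419.6]),([-1.31,.79,.23,.1,1.9],[255.6,-720.2,459.7]),([-1.41,.76,.24,.14,1.73],[199.6,-771.1,501.5]),([-1.45,.73,.24,.17,1.62],[180.2,-791.9,541.6]),([-1.48,.68,.24,.20,1.49],[158.4,-808.6,600.8])]
A=[];b=[]
for j,p in D:
    r=np.hypot(*p[:2]);q2=j[1];q23=q2+j[2];q=q23+j[4]
    # unknown a0,H,A,B,C,L
    A+=[[1,0,np.sin(q2),np.sin(q23),np.cos(q23),np.sin(q)],[0,1,np.cos(q2),np.cos(q23),-np.sin(q23),np.cos(q)]];b+=[r,p[2]]
x,res,rk,sv=np.linalg.lstsq(np.array(A),np.array(b),rcond=None)
print('a0,H,A,B,C,L',x.round(1),'resid max',np.abs(np.array(A)@x-b).max().round(1))
a0,H,La,B,Cc,L=x
from scipy.optimize import fsolve
def ik(tcp,d):
    wc=np.array(tcp)-L*np.array(d);j1=np.arctan2(wc[1],wc[0]);r=np.hypot(*wc[:2])
    f=lambda v:[a0+La*np.sin(v[0])+B*np.sin(v[0]+v[1])+Cc*np.cos(v[0]+v[1])-r,H+La*np.cos(v[0])+B*np.cos(v[0]+v[1])-Cc*np.sin(v[0]+v[1])-wc[2]]
    v=fsolve(f,[.3,1.5]);q=v.sum()
    rad=np.array([np.cos(j1),np.sin(j1),0]);up=np.array([0,0,1.]);left=np.cross(up,rad)
    F=np.sin(q)*rad+np.cos(q)*up;dn=np.cos(q)*rad-np.sin(q)*up
    d=np.array(d)
    return np.r_[j1,v,np.arctan2(d@left,d@dn),np.arccos(d@F)],wc
if __name__=='__main__':
    th,az=np.radians(43.4),np.radians(-68.4);d=np.array([np.sin(th)*np.cos(az),np.sin(th)*np.sin(az),-np.cos(th)])
    for t in([158.4,-808.6,600.8],[480,30,60],[480,30,250],[540,-95,60],[300,-400,500],[450,-50,450],[500,150,450],[662,15,345],[670,25,250]):
        j,w=ik(t,d);print(t,'J1-5',j.round(2),'wc',w.round())
E
python3 kin.py
```

```text
a0,H,A,B,C,L [ -3.3 224.3 423.2 452.8  41.8 263.6] resid max 6.7
[158.4, -808.6, 600.8] J1-5 [-1.43  0.66  0.27  0.16  1.46] wc [  92. -640.  792.]
[480, 30, 60] J1-5 [ 0.45  0.44  1.94 -0.91  1.06] wc [413. 198. 251.]
[480, 30, 250] J1-5 [ 0.45  0.13  1.81 -0.78  1.35] wc [413. 198. 441.]
[540, -95, 60] J1-5 [ 0.15  0.47  1.89 -1.03  0.9 ] wc [473.  73. 251.]
[300, -400, 500] J1-5 [-0.78 -0.28  1.63 -0.31  1.1 ] wc [ 233. -232.  691.]
[450, -50, 450] J1-5 [ 0.3  -0.12  1.6  -0.75  1.58] wc [383. 118. 641.]
[500, 150, 450] J1-5 [ 0.63  0.21  1.27 -0.76  1.82] wc [433. 318. 641.]
[662, 15, 345] J1-5 [ 0.3   0.43  1.21 -0.76  1.47] wc [595. 183. 536.]
[670, 25, 250] J1-5 [ 0.31  0.51  1.3  -0.78  1.35] wc [603. 193. 441.]
```

Run:
```python
from kin import *
for th in(35,38,43.4,46,50):
  for az in(-50,-55,-60,-65,-68.4):
    t_,a=np.radians(th),np.radians(az);d=np.array([np.sin(t_)*np.cos(a),np.sin(t_)*np.sin(a),-np.cos(t_)])
    h=np.array([np.cos(a),np.sin(a),0]);o=[]
    for s in(-125,-27): o.append(ik(np.array([551.5,-122.5,52])+s*h,d)[0].round(2)[[3,4]])
    print(th,az,*o)
```

```text
a0,H,A,B,C,L [ -3.3 224.3 423.2 452.8  41.8 263.6] resid max 6.7
35 -50 [-0.96  0.68] [-0.95  0.59]
35 -55 [-0.91  0.75] [-0.92  0.66]
35 -60 [-0.87  0.82] [-0.89  0.72]
35 -65 [-0.82  0.88] [-0.86  0.79]
35 -68.4 [-0.8   0.93] [-0.84  0.83]
38 -50 [-1.06  0.7 ] [-1.07  0.6 ]
38 -55 [-1.    0.77] [-1.03  0.67]
38 -60 [-0.94  0.84] [-0.98  0.74]
38 -65 [-0.89  0.91] [-0.94  0.8 ]
38 -68.4 [-0.86  0.95] [-0.91  0.85]
43.4 -50 [-1.21  0.75] [-1.28  0.63]
43.4 -55 [-1.13  0.82] [-1.2  0.7]
43.4 -60 [-1.06  0.89] [-1.14  0.77]
43.4 -65 [-0.99  0.95] [-1.08  0.84]
43.4 -68.4 [-0.95  1.  ] [-1.04  0.89]
46 -50 [-1.28  0.78] [-1.37  0.65]
46 -55 [-1.19  0.85] [-1.28  0.73]
46 -60 [-1.11  0.91] [-1.21  0.8 ]
46 -65 [-1.04  0.98] [-1.14  0.87]
46 -68.4 [-1.    1.03] [-1.09  0.91]
50 -50 [-1.37  0.83] [-1.49  0.7 ]
50 -55 [-1.27  0.9 ] [-1.39  0.77]
50 -60 [-1.18  0.96] [-1.3   0.84]
50 -65 [-1.11  1.03] [-1.22  0.91]
50 -68.4 [-1.06  1.07] [-1.17  0.96]
```

```bash
python3 -m jog '[{"grip":2.4,"dx":18,"dy":-10,"dz":58,"spin":0},{"grip":2.4,"dx":18,"dy":-10,"dz":58,"spin":0},{"grip":2.4,"dx":18,"dy":-10,"dz":58,"spin":0},{"grip":2.4,"dx":18,"dy":-10,"dz":58,"spin":0},{"grip":2.4,"dx":18,"dy":-10,"dz":58,"spin":0},{"grip":2.4,"dx":18,"dy":-10,"dz":58,"spin":0},{"grip":2.4,"dx":18,"dy":-10,"dz":58,"spin":0},{"grip":2.4,"dx":18,"dy":-10,"dz":58,"spin":0},{"grip":2.4,"dx":18,"dy":-10,"dz":58,"spin":0},{"grip":2.4,"dx":18,"dy":-10,"dz":58,"spin":0}]' 10 >/dev/null; python3 st.py
```

```text
t 11.95 J [-1.16, -0.57, 2.18, -0.03, 0.77, -1.44] tcp [186.8, -352.7, 330.0] F [0.1, -0.5, 1.0] gap 24.3
tilt deg 43.4 az -68.4 x [0.948 0.313 0.054] z [-0.193  0.702 -0.685]
```

```bash
python3 -m jog '[{"grip":2.4,"dx":-3,"dy":-14,"dz":14,"spin":0}]' 10 >/dev/null; python3 -m jog '[{"grip":2.4,"dx":-3,"dy":-14,"dz":14,"spin":0}]' 10 >/dev/null; python3 st.py; python3 -m jog '[{"grip":2.4,"dx":-3,"dy":-14,"dz":14,"spin":0}]' 10 >/dev/null; python3 st.py; python3 -m jog '[{"grip":2.4,"dx":-3,"dy":-14,"dz":14,"spin":0}]' 10 >/dev/null; python3 st.py
```

```text
t 12.2 J [-1.1, -0.79, 2.25, -0.09, 0.96, -1.37] tcp [160.7, -279.2, 332.7] F [-0.3, 0.1, 0.2] gap 23.9
tilt deg 41.7 az -69.5 x [0.952 0.304 0.044] z [-0.199  0.72  -0.664]
t 12.32 J [-0.92, -0.79, 2.23, -0.24, 1.04, -1.15] tcp [173.4, -256.9, 339.1] F [0.9, -0.2, 0.9] gap 23.8
tilt deg 40.5 az -71.3 x [0.957 0.289 0.029] z [-0.202  0.733 -0.649]
t 12.45 J [-0.72, -0.79, 2.21, -0.37, 1.13, -0.95] tcp [185.3, -229.1, 343.6] F [-0.1, -0.8, -0.4] gap 23.5
tilt deg 39.5 az -72.4 x [0.959 0.284 0.016] z [-0.209  0.743 -0.636]
```

```bash
cat > to.py <<'E'
import sys
from h import *
from scipy.spatial.transform import Rotation as Ro
s=monitor.read_state();R=Ro.from_euler('xyz',s['eef_rot']).as_matrix();p=np.array(s['eef_pos'])
for a in sys.argv[1:]:
    t=np.array([float(v) for v in a.split(',')]);print(a,'-> cm',(R.T@(t-p)/10).round(2),'dist',np.linalg.norm(t-p).round())
E
python3 -m jog '[{"grip":2.4,"dx":-3,"dy":-14,"dz":14,"spin":0}]' 10 >/dev/null; python3 st.py; python3 to.py 479,47,300 479,47,100 479,47,53
```

```text
t 12.57 J [-0.53, -0.79, 2.2, -0.47, 1.24, -0.77] tcp [192.5, -198.9, 346.3] F [-1.0, 0.6, -0.2] gap 24.1
tilt deg 38.5 az -73.3 x [0.96  0.282 0.005] z [-0.217  0.752 -0.623]
479,47,300 -> cm [34.39 -5.91 15.14] dist 380.0
479,47,100 -> cm [34.28  9.74 27.6 ] dist 451.0
479,47,53 -> cm [34.26 13.41 30.52] dist 478.0
```

```bash
python3 -m jog '[{"grip":2.4,"dx":34.4,"dy":-5.9,"dz":15.1,"spin":0},{"grip":2.4,"dx":34.4,"dy":-5.9,"dz":15.1,"spin":0},{"grip":2.4,"dx":34.4,"dy":-5.9,"dz":15.1,"spin":0},{"grip":2.4,"dx":34.4,"dy":-5.9,"dz":15.1,"spin":0},{"grip":2.4,"dx":34.4,"dy":-5.9,"dz":15.1,"spin":0},{"grip":2.4,"dx":34.4,"dy":-5.9,"dz":15.1,"spin":0},{"grip":2.4,"dx":34.4,"dy":-5.9,"dz":15.1,"spin":0},{"grip":2.4,"dx":34.3,"dy":9.7,"dz":27.6,"spin":0},{"grip":2.4,"dx":34.3,"dy":9.7,"dz":27.6,"spin":0},{"grip":2.4,"dx":34.3,"dy":9.7,"dz":27.6,"spin":0},{"grip":2.4,"dx":34.3,"dy":9.7,"dz":27.6,"spin":0},{"grip":2.4,"dx":34.3,"dy":9.7,"dz":27.6,"spin":0}]' 10 >/dev/null; python3 st.py
python3 - <<'E'
from h import *
w=snap('wrist');s=snap('side')
im=np.hstack([cv2.resize(w['color'],(400,300)),cv2.resize(s['color'][150:390,220:540],(400,300),interpolation=cv2.INTER_CUBIC)])
cv2.imwrite('pics/a.png',im[:,:,::-1])
E
```

```text
t 14.07 J [0.36, 0.37, 1.88, -0.77, 1.1, 0.51] tcp [479.1, 47.3, 100.7] F [0.2, 0.9, -0.5] gap 24.0
tilt deg 38.4 az -73.2 x [0.959 0.282 0.005] z [-0.218  0.752 -0.622]
```

View pics/a.png

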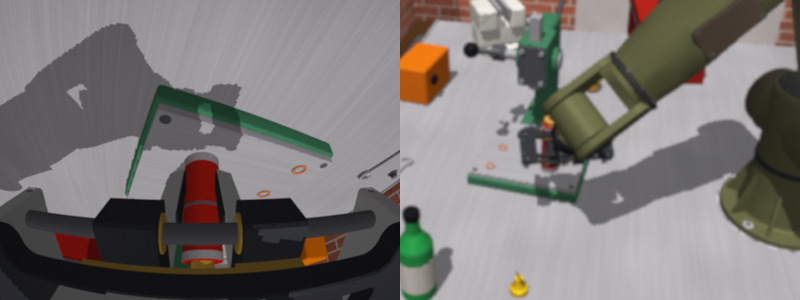

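Tool is 67 mm behind the sleeve along the push axis and 1.4 mm off centre, and the fork straddles the sleeve axis. I'll descend, then work out the push rows.

```bash
python3 to.py 479,47,53; python3 -m jog '[{"grip":2.4,"dx":0,"dy":1.9,"dz":1.5,"spin":0},{"grip":2.4,"dx":0,"dy":3.7,"dz":3.0,"spin":0},{"grip":2.4,"dx":0,"dy":3.7,"dz":3.0,"spin":0}]' 10; python3 st.py; python3 to.py 489.5,16,53 491.4,9.6,53 543.6,-96.4,53
```

```text
479,47,53 -> cm [-0.11  3.84  3.01] dist 49.0
clock: 14.55
eef_pos: [478.8, 47.8, 52.6]
eef_rot: [-2.242, -0.005, 0.286]
wrist_force: [-0.4, -0.2, -0.6]
finger_gap: 24.0
t 14.55 J [0.36, 0.46, 1.89, -0.81, 1.03, 0.6] tcp [478.8, 47.8, 52.6] F [-0.4, -0.2, -0.6] gap 24.0
tilt deg 38.4 az -73.3 x [0.959 0.282 0.005] z [-0.218  0.752 -0.622]
489.5,16,53 -> cm [ 0.13  2.05 -2.65] dist 34.0
491.4,9.6,53 -> cm [ 0.13  2.47 -3.17] dist 40.0
543.6,-96.4,53 -> cm [  2.14   9.72 -12.28] dist 158.0
```

```bash
python3 -m jog '[{"grip":2.4,"dx":0.05,"dy":0.8,"dz":-1.05,"spin":0},{"grip":2.4,"dx":0.1,"dy":1.6,"dz":-2.1,"spin":0},{"grip":2.4,"dx":0.13,"dy":2.05,"dz":-2.65,"spin":0},{"grip":2.4,"dx":0.13,"dy":2.3,"dz":-2.95,"spin":0},{"grip":2.4,"dx":0.13,"dy":2.47,"dz":-3.17,"spin":0},{"grip":2.4,"dx":0.29,"dy":3.05,"dz":-3.9,"spin":0},{"grip":2.4,"dx":0.47,"dy":3.7,"dz":-4.72,"spin":0},{"grip":2.4,"dx":0.63,"dy":4.28,"dz":-5.45,"spin":0},{"grip":2.4,"dx":0.79,"dy":4.86,"dz":-6.18,"spin":0},{"grip":2.4,"dx":0.97,"dy":5.52,"dz":-7.0,"spin":0},{"grip":2.4,"dx":1.14,"dy":6.1,"dz":-7.73,"spin":0}]' 10 >/dev/null; python3 st.py; python3 to.py 543.6,-96.4,53;python3 - <<'E'
from h import *
w=snap('wrist');s=snap('top')
np.savez('p1.npz',**{n+k:v for n,c in zip('tw',(s,w)) for k,v in c.items()})
im=np.hstack([w['color'][180:480,120:520],cv2.resize(s['color'][200:300,280:413],(400,300),interpolation=cv2.INTER_CUBIC)])
cv2.imwrite('pics/b.png',im[:,:,::-1])
E
```

```text
t 15.93 J [0.16, 0.47, 1.88, -0.89, 0.92, 0.48] tcp [517.4, -44.3, 52.1] F [-1.3, 3.9, -0.2] gap 24.1
tilt deg 38.4 az -73.3 x [0.959 0.282 0.004] z [-0.219  0.752 -0.622]
543.6,-96.4,53 -> cm [ 1.04  3.5  -4.55] dist 58.0
```

View pics/b.png

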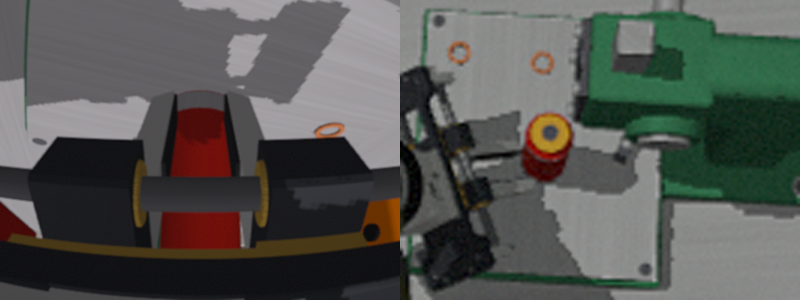

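The sleeve is upright and nested between the two fingers, pushed with about 4 N. The top crop puts the flange at (549,133), heading for the vee. Continuing.

```bash
python3 -m jog '[{"grip":2.4,"dx":0.15,"dy":0.5,"dz":-0.65,"spin":0},{"grip":2.4,"dx":0.3,"dy":1.0,"dz":-1.3,"spin":0},{"grip":2.4,"dx":0.45,"dy":1.5,"dz":-1.95,"spin":0},{"grip":2.4,"dx":0.6,"dy":2.0,"dz":-2.6,"spin":0},{"grip":2.4,"dx":0.75,"dy":2.5,"dz":-3.25,"spin":0},{"grip":2.4,"dx":0.9,"dy":3.0,"dz":-3.9,"spin":0}]' 10 >/dev/null; python3 st.py; python3 -m jog '[{"grip":2.4,"dx":0.05,"dy":0.2,"dz":-0.25,"spin":0},{"grip":2.4,"dx":0.1,"dy":0.35,"dz":-0.45,"spin":0}]' 10 >/dev/null; python3 st.py
```

```text
t 16.77 J [0.06, 0.49, 1.84, -0.91, 0.88, 0.41] tcp [539.9, -88.8, 52.8] F [-1.1, 3.8, -1.2] gap 24.2
tilt deg 38.4 az -73.3 x [0.959 0.282 0.004] z [-0.219  0.752 -0.622]
t 17.02 J [0.05, 0.49, 1.83, -0.91, 0.87, 0.4] tcp [542.2, -93.6, 52.9] F [-1.8, 2.9, -1.6] gap 24.4
tilt deg 38.4 az -73.3 x [0.959 0.282 0.004] z [-0.219  0.752 -0.622]
```

```bash
python3 -m jog '[{"grip":2.4,"dx":0,"dy":0.12,"dz":-0.16,"spin":0},{"grip":2.4,"dx":0,"dy":0.12,"dz":-0.16,"spin":0}]' 10 >/dev/null; python3 st.py
```

```text
t 17.27 J [0.05, 0.49, 1.83, -0.91, 0.87, 0.39] tcp [542.9, -95.4, 53.1] F [-1.3, 1.3, -2.3] gap 24.0
tilt deg 38.4 az -73.3 x [0.959 0.283 0.004] z [-0.219  0.752 -0.622]
```

```bash
python3 -m jog '[{"grip":2.4,"dx":0,"dy":0.12,"dz":-0.16,"spin":0},{"grip":2.4,"dx":0,"dy":0.12,"dz":-0.16,"spin":0}]' 10 >/dev/null; python3 st.py|head -1; python3 -m jog '[{"grip":2.4,"dx":0,"dy":0.12,"dz":-0.16,"spin":0},{"grip":2.4,"dx":0,"dy":0.12,"dz":-0.16,"spin":0}]' 10 >/dev/null; python3 st.py|head -1
```

```text
t 17.52 J [0.05, 0.49, 1.83, -0.91, 0.87, 0.39] tcp [543.4, -97.3, 53.1] F [-0.4, 2.1, -3.0] gap 24.3
t 17.77 J [0.04, 0.49, 1.83, -0.91, 0.87, 0.39] tcp [544.0, -99.3, 53.2] F [-0.3, 3.1, -2.6] gap 24.1
```

```bash
python3 -m jog '[{"grip":2.4,"dx":0,"dy":0.12,"dz":-0.16,"spin":0},{"grip":2.4,"dx":0,"dy":0.12,"dz":-0.16,"spin":0}]' 10 >/dev/null; python3 st.py|head -1; python3 -m jog '[{"grip":2.4,"dx":0,"dy":0.12,"dz":-0.16,"spin":0},{"grip":2.4,"dx":0,"dy":0.12,"dz":-0.16,"spin":0}]' 10 >/dev/null; python3 st.py|head -1;  python3 - <<'E'
from h import *
w=snap('wrist');s=snap('top');d=snap('side')
np.savez('p2.npz',**{n+k:v for n,c in zip('tsw',(s,d,w)) for k,v in c.items()})
im=np.hstack([w['color'][80:380,120:520],cv2.resize(d['color'][180:300,270:430],(400,300),interpolation=cv2.INTER_CUBIC)])
cv2.imwrite('pics/c.png',im[:,:,::-1])
E
```

```text
t 18.02 J [0.04, 0.49, 1.83, -0.91, 0.86, 0.39] tcp [544.9, -100.6, 53.2] F [-0.9, 7.7, 0.1] gap 24.3
t 18.27 J [0.04, 0.49, 1.83, -0.91, 0.86, 0.38] tcp [545.7, -101.6, 53.3] F [-1.2, 16.9, 1.8] gap 24.3
```

View pics/c.png

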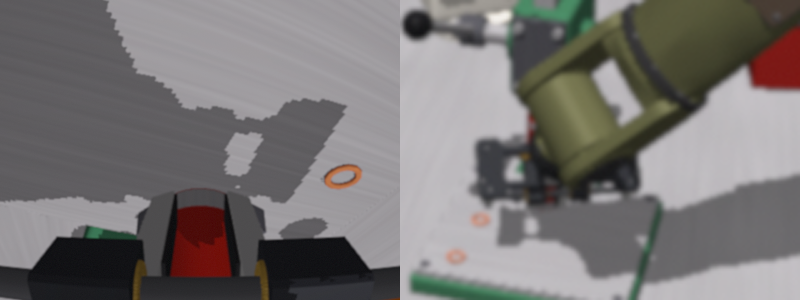

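```bash
python3 -m jog '[{"grip":2.4,"dx":-0.15,"dy":0,"dz":0,"spin":0},{"grip":2.4,"dx":-0.3,"dy":0,"dz":0,"spin":0},{"grip":2.4,"dx":-0.3,"dy":0,"dz":0,"spin":0}]' 10 >/dev/null; python3 st.py|head -1; python3 -m jog '[{"grip":2.4,"dx":0.2,"dy":0,"dz":0,"spin":0},{"grip":2.4,"dx":0.4,"dy":0,"dz":0,"spin":0},{"grip":2.4,"dx":0.4,"dy":0,"dz":0,"spin":0}]' 10 >/dev/null; python3 st.py|head -1
```

```text
t 18.8 J [0.03, 0.49, 1.84, -0.92, 0.86, 0.39] tcp [544.1, -101.9, 53.8] F [6.1, 18.1, -0.1] gap 24.1
t 19.18 J [0.04, 0.5, 1.83, -0.91, 0.86, 0.38] tcp [545.9, -101.6, 53.0] F [-6.3, 16.0, 3.7] gap 24.3
```

The stop is firm: 17 N along the push, and side nudges of about 1.7 mm each gave ±6 N, so the sleeve is held by both bars. I'll back off, lift, and look.

```bash
python3 -m jog '[{"grip":2.4,"dx":-0.1,"dy":0,"dz":0,"spin":0},{"grip":2.4,"dx":-0.1,"dy":-0.6,"dz":0.8,"spin":0},{"grip":2.4,"dx":-0.1,"dy":-1.8,"dz":2.4,"spin":0},{"grip":2.4,"dx":-0.1,"dy":-4.2,"dz":5.5,"spin":0},{"grip":2.4,"dx":-0.1,"dy":-7,"dz":9,"spin":0},{"grip":1.6,"dx":0,"dy":-9.8,"dz":12.5,"spin":0},{"grip":1.6,"dx":0,"dy":-14,"dz":9,"spin":0},{"grip":1.6,"dx":0,"dy":-18,"dz":5,"spin":0}]' 10 >/dev/null; python3 st.py
python3 - <<'E'
from h import *
w=snap('wrist');s=snap('top');d=snap('side')
np.savez('p3.npz',**{n+k:v for n,c in zip('tsw',(s,d,w)) for k,v in c.items()})
im=np.hstack([w['color'][120:420,120:520],cv2.resize(d['color'][180:300,270:430],(400,300),interpolation=cv2.INTER_CUBIC)])
cv2.imwrite('pics/d.png',im[:,:,::-1])
E
```

```text
t 20.18 J [0.34, 0.3, 1.78, -0.73, 1.2, 0.38] tcp [502.6, 42.6, 164.4] F [0.4, -0.3, 0.1] gap 16.1
tilt deg 38.5 az -73.3 x [0.959 0.284 0.002] z [-0.221  0.751 -0.622]
```

View pics/d.png

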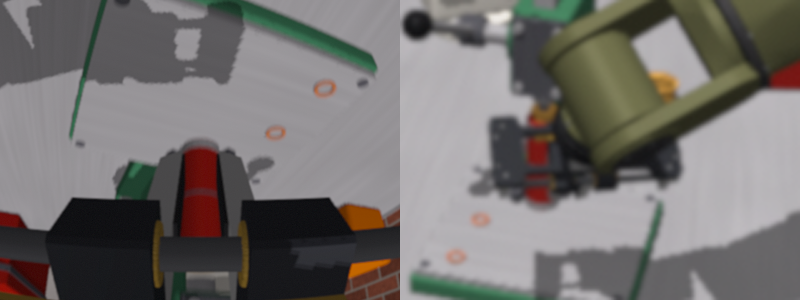

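Run:
```python
from h import *
C=load('p3.npz');w,s=C['w'],C['s']
seat=np.array([551.5,-123.5]);h=np.array([.327,-.945]);l=np.array([.945,.327])
f=plane(w,(321,258),34,True)[:2];print('front point of base',f.round(1),'expect',(seat-20*h).round(1),'-> centre',(f+20*h).round(1))
# red body axis in the wrist view, two heights along its centre line
hs=cv2.cvtColor(w['color'],cv2.COLOR_RGB2HSV)
red=cv2.inRange(hs,(0,150,40),(7,255,255))|cv2.inRange(hs,(173,150,40),(180,255,255));red[:, :290]=0;red[:,350:]=0
for r in(272,280,290,300,306,320):
    xs=np.where(red[r])[0]; print(r,xs.min() if len(xs) else None,xs.max() if len(xs) else None,end=' | ')
# edges: tangent planes -> axis lateral
o,_=ray(w,(320,240),True)
xs=np.where(red[276])[0]
print();
for r in(274,284,312):
    xs=np.where(red[r])[0];a=ray(w,(xs.min()-.5,r),True)[1];b=ray(w,(xs.max()+.5,r),True)[1]
    az=[np.arctan2(v[1],v[0]) for v in(a,b)];m=np.mean(az);half=abs(az[0]-az[1])/2
    D=20/np.sin(half);p=o[:2]+D*np.array([np.cos(m),np.sin(m)]);print(r,'axis az',np.degrees(m).round(2),'half',np.degrees(half).round(2),'pos by width',p.round(1),'az to seat',np.degrees(np.arctan2(*(seat-o[:2])[::-1])).round(2))
hs=cv2.cvtColor(s['color'],cv2.COLOR_RGB2HSV);red=cv2.inRange(hs,(0,150,40),(7,255,255))|cv2.inRange(hs,(173,150,40),(180,255,255))
for r in range(224,264,3):
    xs=np.where(red[r,310:345])[0]+310;print(r,(xs.min(),xs.max(),len(xs)) if len(xs) else None,end=' ')
print('seat base expected px side',proj(s,[[*seat,34],[*seat,152],[*(seat+0*l),168]]).round(1).tolist())
```

```text
front point of base [ 550.1 -111.5] expect [ 545.  -104.6] -> centre [ 556.6 -130.4]
272 306 334 | 280 304 336 | 290 305 336 | 300 305 336 | 306 305 336 | 320 303 338 | 
274 axis az -73.47 half 2.99 pos by width [ 566.  -168.9] az to seat -73.63
284 axis az -73.38 half 2.85 pos by width [ 571.9 -186.8] az to seat -73.63
312 axis az -73.39 half 2.72 pos by width [ 577.1 -204.2] az to seat -73.63
224 None 227 (np.int64(322), np.int64(322), 1) 230 None 233 None 236 (np.int64(322), np.int64(323), 2) 239 (np.int64(321), np.int64(328), 8) 242 (np.int64(321), np.int64(328), 8) 245 (np.int64(323), np.int64(326), 4) 248 None 251 None 254 None 257 (np.int64(321), np.int64(328), 8) 260 (np.int64(326), np.int64(326), 1) 263 None seat base expected px side [[326.0, 260.0], [326.8, 226.4], [326.9, 221.6]]
```

```bash
cat > lev.py <<'E'
from h import *
from scipy.spatial.transform import Rotation as Ro
s=monitor.read_state();R=Ro.from_euler('xyz',s['eef_rot']).as_matrix();p=np.array(s['eef_pos']);d=R[:,1]
q=np.load('press.npy');px=np.array([np.cos(q[2]),np.sin(q[2]),0]);ball0=np.array([662.5,15,329])
f=lambda t:210*(-np.cos(np.radians(27)-t)*px+np.sin(np.radians(27)-t)*np.array([0,0,1]))
ball=lambda t:ball0+f(t)-f(0)
T=[('up',np.array([520,60,380.])),('pre',ball(0)-61.9*d)]+[(t,ball(t)-21.9*d) for t in(0,.15,.3,.45,.6,.68,.75,.8)]
for n,t in T: print(n,t.round(),'cm',(R.T@(t-p)/10).round(2))
E
python3 lev.py
```

```text
up [520.  60. 380.] cm [  2.25 -17.53 -12.33]
pre [651.  52. 377.] cm [ 14.6  -14.46 -15.61]
0 [659.  28. 346.] cm [ 14.6  -10.46 -15.61]
0.15 [660.  40. 317.] cm [ 15.03  -8.88 -12.92]
0.3 [660.  48. 287.] cm [ 15.29  -6.93 -10.47]
0.45 [661.  51. 255.] cm [15.38 -4.65 -8.3 ]
0.6 [661.  49. 224.] cm [15.28 -2.09 -6.47]
0.68 [660.  46. 207.] cm [15.16 -0.63 -5.64]
0.75 [660.  43. 193.] cm [15.02  0.69 -5.01]
0.8 [660.  40. 183.] cm [14.89  1.65 -4.62]
```

```bash
python3 -m jog '[{"grip":1.6,"dx":2.2,"dy":-17.5,"dz":-12.3,"spin":0},{"grip":1.6,"dx":2.2,"dy":-17.5,"dz":-12.3,"spin":0},{"grip":1.6,"dx":2.2,"dy":-17.5,"dz":-12.3,"spin":0},{"grip":1.6,"dx":2.2,"dy":-17.5,"dz":-12.3,"spin":0},{"grip":1.6,"dx":14.6,"dy":-14.5,"dz":-15.6,"spin":0},{"grip":1.6,"dx":14.6,"dy":-14.5,"dz":-15.6,"spin":0},{"grip":1.6,"dx":14.6,"dy":-14.5,"dz":-15.6,"spin":0},{"grip":1.6,"dx":14.6,"dy":-12.5,"dz":-15.6,"spin":0},{"grip":1.6,"dx":14.6,"dy":-11.0,"dz":-15.6,"spin":0},{"grip":1.6,"dx":14.6,"dy":-11.0,"dz":-15.6,"spin":0}]' 10 >/dev/null; python3 st.py; python3 lev.py|tail -8
python3 - <<'E'
from h import *
w=snap('wrist');d=snap('side')
g=cv2.cvtColor(w['color'],cv2.COLOR_RGB2GRAY)
im=np.hstack([w['color'][120:420,120:520],cv2.resize(d['color'][130:290,230:443],(400,300),interpolation=cv2.INTER_CUBIC)])
cv2.imwrite('pics/e.png',im[:,:,::-1])
E
```

```text
t 21.57 J [0.24, 0.47, 1.12, -0.67, 1.53, -0.02] tcp [657.1, 31.4, 346.4] F [-0.9, 0.2, 0.6] gap 16.1
tilt deg 38.4 az -73.3 x [0.959 0.283 0.004] z [-0.219  0.752 -0.622]
0 [659.  28. 346.] cm [ 0.04  0.24 -0.27]
0.15 [660.  40. 317.] cm [0.49 1.82 2.42]
0.3 [661.  48. 287.] cm [0.77 3.77 4.88]
0.45 [661.  51. 255.] cm [0.87 6.05 7.04]
0.6 [661.  49. 224.] cm [0.79 8.61 8.87]
0.68 [660.  46. 207.] cm [ 0.68 10.06  9.7 ]
0.75 [660.  43. 193.] cm [ 0.54 11.38 10.33]
0.8 [660.  40. 183.] cm [ 0.42 12.35 10.72]
```

View pics/e.png

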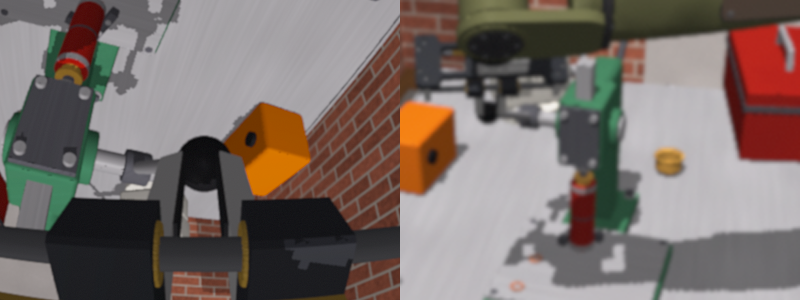

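Ball centred just ahead of the finger gap. The side view shows the sleeve upright in the vee, between both bars and under the ram, with the bush still proud. Pressing the lever along its arc.

```bash
python3 -m jog '[{"grip":1.6,"dx":0,"dy":0.3,"dz":-0.2,"spin":0},{"grip":1.6,"dx":0.15,"dy":0.8,"dz":0.6,"spin":0},{"grip":1.6,"dx":0.3,"dy":1.3,"dz":1.5,"spin":0},{"grip":1.6,"dx":0.5,"dy":1.9,"dz":2.4,"spin":0},{"grip":1.6,"dx":0.65,"dy":2.8,"dz":3.7,"spin":0},{"grip":1.6,"dx":0.75,"dy":3.8,"dz":4.9,"spin":0}]' 10 >/dev/null; python3 st.py|head -1;python3 - <<'E'
from h import *
s=snap('side');t=snap('top')
for n,c in(('s',s),('t',t)):
    m=cv2.inRange(cv2.cvtColor(c['color'],cv2.COLOR_RGB2HSV),(0,0,0),(180,255,45));k,l,st,ce=cv2.connectedComponentsWithStats(m)
    print(n,[(st[i].tolist(),ce[i].round(1).tolist()) for i in range(1,k) if st[i,4]>25 and 250<ce[i,0]<340 and 140<ce[i,1]<240])
E
python3 lev.py|tail -5
```

```text
t 22.43 J [0.27, 0.51, 1.19, -0.67, 1.45, 0.07] tcp [661.2, 50.3, 287.7] F [-0.8, 14.4, 7.0] gap 16.1
s [([264, 156, 85, 52, 1080], [301.1, 182.7]), ([280, 198, 10, 9, 71], [284.5, 201.8]), ([272, 209, 7, 9, 58], [274.9, 212.7])]
t []
0.45 [661.  51. 255.] cm [-0.04  2.39  1.94]
0.6 [661.  49. 224.] cm [-0.12  4.95  3.77]
0.68 [660.  46. 207.] cm [-0.24  6.41  4.59]
0.75 [660.  43. 193.] cm [-0.38  7.74  5.21]
0.8 [660.  40. 183.] cm [-0.51  8.7   5.61]
```

```bash
python3 -m jog '[{"grip":1.6,"dx":0,"dy":0.8,"dz":0.65,"spin":0},{"grip":1.6,"dx":0,"dy":1.6,"dz":1.3,"spin":0},{"grip":1.6,"dx":0,"dy":2.4,"dz":1.95,"spin":0},{"grip":1.6,"dx":-0.05,"dy":3.3,"dz":2.6,"spin":0},{"grip":1.6,"dx":-0.1,"dy":4.2,"dz":3.25,"spin":0},{"grip":1.6,"dx":-0.1,"dy":4.95,"dz":3.8,"spin":0}]' 10 >/dev/null; python3 st.py|head -1; python3 -m jog '[{"grip":1.6,"dx":-0.05,"dy":0.7,"dz":0.4,"spin":0},{"grip":1.6,"dx":-0.1,"dy":1.4,"dz":0.8,"spin":0},{"grip":1.6,"dx":-0.1,"dy":1.4,"dz":0.8,"spin":0}]' 10 >/dev/null; python3 st.py|head -1; python3 lev.py|tail -3;python3 - <<'E'
from h import *
s=snap('side')
m=cv2.inRange(cv2.cvtColor(s['color'],cv2.COLOR_RGB2HSV),(0,0,0),(180,255,45));k,l,st,ce=cv2.connectedComponentsWithStats(m)
print([(st[i].tolist(),ce[i].round(1).tolist()) for i in range(1,k) if st[i,4]>25 and 250<ce[i,0]<340 and 140<ce[i,1]<300])
q=np.load('press.npy');px=np.array([np.cos(q[2]),np.sin(q[2]),0]);f=lambda t:210*(-np.cos(np.radians(27)-t)*px+np.sin(np.radians(27)-t)*np.array([0,0,1]))
for t in(.3,.6,.68,.75):print(t,proj(s,np.array([662.5,15,329])+f(t)-f(0)).round(1))
E
```

```text
t 23.27 J [0.27, 0.55, 1.27, -0.69, 1.35, 0.15] tcp [661.3, 50.1, 225.0] F [4.8, 21.1, 4.6] gap 16.2
t 23.65 J [0.26, 0.56, 1.29, -0.69, 1.32, 0.16] tcp [661.1, 46.5, 209.0] F [3.5, 15.4, 5.0] gap 16.4
0.68 [660.  46. 207.] cm [-0.09  0.14  0.1 ]
0.75 [660.  43. 193.] cm [-0.24  1.46  0.73]
0.8 [660.  40. 183.] cm [-0.36  2.43  1.12]
[([287, 162, 22, 15, 169], [298.6, 168.3]), ([266, 188, 75, 57, 798], [301.3, 216.0]), ([283, 228, 7, 8, 52], [285.9, 231.2])]
0.3 [[274.7 213.9]]
0.6 [[275.4 235.3]]
0.68 [[275.9 240.2]]
0.75 [[276.6 244. ]]
```

```bash
python3 -m jog '[{"grip":1.6,"dx":-0.1,"dy":0.7,"dz":0.4,"spin":0},{"grip":1.6,"dx":-0.2,"dy":1.4,"dz":0.7,"spin":0},{"grip":1.6,"dx":-0.2,"dy":1.4,"dz":0.7,"spin":0}]' 10 >/dev/null; python3 st.py|head -1; python3 lev.py|tail -2
```

```text
t 24.07 J [0.26, 0.57, 1.31, -0.7, 1.3, 0.18] tcp [661.2, 44.3, 197.9] F [-3.6, 27.8, 28.5] gap 16.1
0.75 [660.  43. 193.] cm [-0.19  0.45  0.21]
0.8 [659.  40. 183.] cm [-0.32  1.41  0.6 ]
```

Reaction jumped to about 40 N at an estimated lever angle near 0.7, which is a hard stop, so the bush is home. I'll let the lever rise slowly by following its arc back up.

```bash
python3 - <<'E'
from h import *
s=snap('side');cv2.imwrite('pics/f.png',s['color'][:,:,::-1]);np.savez('f.npz',**s)
E
python3 lev.py
```

```text
up [520.  60. 380.] cm [-12.8  -17.87  -7.06]
pre [651.  52. 378.] cm [ -0.52 -14.69 -10.37]
0 [658.  28. 346.] cm [ -0.52 -10.69 -10.37]
0.15 [660.  40. 317.] cm [-0.1  -9.11 -7.68]
0.3 [660.  48. 287.] cm [ 0.14 -7.15 -5.23]
0.45 [661.  51. 255.] cm [ 0.21 -4.87 -3.06]
0.6 [660.  49. 224.] cm [ 0.1  -2.31 -1.23]
0.68 [660.  46. 207.] cm [-0.03 -0.85 -0.41]
0.75 [660.  43. 193.] cm [-0.19  0.47  0.22]
0.8 [659.  40. 183.] cm [-0.33  1.43  0.61]
```

```bash
python3 -m jog '[{"grip":1.6,"dx":0,"dy":-0.85,"dz":-0.4,"spin":0},{"grip":1.6,"dx":0.1,"dy":-2.3,"dz":-1.2,"spin":0},{"grip":1.6,"dx":0.2,"dy":-3.6,"dz":-2.1,"spin":0},{"grip":1.6,"dx":0.2,"dy":-4.9,"dz":-3.0,"spin":0},{"grip":1.6,"dx":0.2,"dy":-6.0,"dz":-4.1,"spin":0},{"grip":1.6,"dx":0.15,"dy":-7.15,"dz":-5.2,"spin":0},{"grip":1.6,"dx":0,"dy":-8.1,"dz":-6.5,"spin":0},{"grip":1.6,"dx":-0.1,"dy":-9.1,"dz":-7.7,"spin":0},{"grip":1.6,"dx":-0.3,"dy":-10,"dz":-9,"spin":0},{"grip":1.6,"dx":-0.5,"dy":-10.9,"dz":-10.4,"spin":0},{"grip":1.6,"dx":-0.5,"dy":-12.5,"dz":-10.4,"spin":0},{"grip":1.6,"dx":-0.5,"dy":-15,"dz":-10.4,"spin":0},{"grip":1.6,"dx":-4,"dy":-20,"dz":-8,"spin":0},{"grip":1.6,"dx":-10,"dy":-24,"dz":-4,"spin":0},{"grip":1.6,"dx":-14,"dy":-26,"dz":0,"spin":0},{"grip":1.6,"dx":-18,"dy":-26,"dz":4,"spin":0},{"grip":1.6,"dx":-18,"dy":-26,"dz":4,"spin":0}]' 10 >/dev/null; python3 st.py
python3 - <<'E'
from h import *
s=snap('side');t=snap('top');cv2.imwrite('pics/g.png',s['color'][:,:,::-1]);np.savez('g.npz',**s)
for n,c in(('s',s),('t',t)):
    m=cv2.inRange(cv2.cvtColor(c['color'],cv2.COLOR_RGB2HSV),(0,0,0),(180,255,45));k,l,st,ce=cv2.connectedComponentsWithStats(m)
    print(n,'blk',[(st[i].tolist(),ce[i].round(1).tolist()) for i in range(1,k) if st[i,4]>25 and 260<ce[i,0]<300 and 140<ce[i,1]<240])
h=cv2.cvtColor(s['color'],cv2.COLOR_RGB2HSV)
for lab,(lo,hi) in {'red':((0,150,60),(7,255,255)),'brass':((12,110,70),(28,255,255))}.items():
    k,l,st,ce=cv2.connectedComponentsWithStats(cv2.inRange(h,lo,hi))
    print(lab,[(st[i].tolist(),ce[i].round(1).tolist()) for i in range(1,k) if st[i,4]>8 and 310<ce[i,0]<345 and 200<ce[i,1]<275])
S=[553,-127]
for z in(34,152,156,168):print(z,proj(s,[*S,z]).round(1))
C0=load()['s'];col=lambda c,x,a,b:c['color'][a:b,x].tolist()
print('column now',[(r,s['color'][r,325].tolist()) for r in range(212,234)])
E
```

```text
t 26.25 J [0.64, 0.14, 1.48, -0.63, 1.74, 0.32] tcp [429.0, 175.8, 370.5] F [0.3, 0.1, 0.9] gap 16.0
tilt deg 38.5 az -73.2 x [0.958 0.285 0.003] z [-0.222  0.751 -0.622]
s blk [([272, 186, 10, 9, 70], [276.5, 189.7])]
t blk [([283, 162, 14, 14, 149], [289.0, 168.7])]
red [([321, 233, 13, 28, 304], [326.8, 246.1])]
brass [([322, 223, 12, 7, 50], [327.7, 226.4])]
34 [[325.7 259.3]]
152 [[326.5 225.8]]
156 [[326.5 224.6]]
168 [[326.6 221. ]]
column now [(212, [62, 62, 67]), (213, [63, 63, 67]), (214, [63, 63, 68]), (215, [63, 63, 67]), (216, [63, 63, 68]), (217, [65, 65, 69]), (218, [69, 69, 72]), (219, [78, 77, 80]), (220, [100, 99, 101]), (221, [133, 130, 132]), (222, [158, 152, 152]), (223, [157, 146, 139]), (224, [134, 116, 98]), (225, [114, 90, 61]), (226, [124, 93, 52]), (227, [156, 113, 55]), (228, [176, 123, 59]), (229, [169, 110, 64]), (230, [150, 99, 85]), (231, [131, 102, 102]), (232, [122, 96, 98]), (233, [121, 72, 73])]
```

```bash
python3 - <<'E'
from h import *
g=dict(np.load('g.npz'))
def spans(im,lab,x0,x1,y0,y1,mn):
    h=cv2.cvtColor(im,cv2.COLOR_RGB2HSV);out={}
    for n,(lo,hi) in {'red':((0,150,60),(7,255,255)),'brass':((12,110,70),(28,255,255))}.items():
        k,l,st,ce=cv2.connectedComponentsWithStats(cv2.inRange(h,lo,hi))
        out[n]=[st[i].tolist() for i in range(1,k) if st[i,4]>mn and x0<ce[i,0]<x1 and y0<ce[i,1]<y1]
    print(lab,out)
e=cv2.imread('pics/e.png')[:,400:,::-1].copy()
spans(e,'before press (x1.876)',160,210,150,260,20)
spans(cv2.resize(g['color'][130:290,230:443],(400,300),interpolation=cv2.INTER_CUBIC),'after (x1.876)',160,210,150,260,20)
spans(g['color'],'done sleeve',310,350,400,480,30)
t=snap('top');h=cv2.cvtColor(t['color'],cv2.COLOR_RGB2HSV);h0=cv2.cvtColor(load()['t']['color'],cv2.COLOR_RGB2HSV)
for x in(h0,h):
    k,l,st,ce=cv2.connectedComponentsWithStats(cv2.dilate(cv2.inRange(x,(3,60,100),(14,255,255)),np.ones((3,3))))
    print('washers',[ce[i].round(1).tolist() for i in range(1,k) if 285<ce[i,0]<340 and 205<ce[i,1]<235])
E
python3 st.py|head -1
```

```text
before press (x1.876) {'red': [[174, 181, 21, 7, 44], [170, 194, 25, 51, 990]], 'brass': [[175, 172, 21, 13, 184]]}
after (x1.876) {'red': [[170, 194, 25, 51, 1052]], 'brass': [[173, 175, 23, 12, 161]]}
done sleeve {'red': [[320, 432, 20, 8, 31], [320, 441, 19, 35, 549]], 'brass': [[321, 421, 18, 17, 250]]}
washers [[299.2, 217.0], [326.6, 220.4]]
washers [[299.2, 217.0], [326.6, 220.4]]
t 26.4 J [0.64, 0.14, 1.48, -0.64, 1.74, 0.31] tcp [431.6, 174.6, 371.5] F [-0.5, -0.7, -0.4] gap 15.7
```

Run:
```python
from h import *
g=dict(np.load('g.npz'));c0=load()['s'];a=np.linspace(0,2*np.pi,72)
def ell(c,S,z,r): p=proj(c,np.c_[S[0]+r*np.cos(a),S[1]+r*np.sin(a),np.full(72,z)]);return p[:,1].min().round(1),p[:,1].max().round(1)
for n,c,S in(('start',c0,(499.3,-16.5)),('now',g,(553,-127))):
    print(n,{z:ell(c,S,z,16) for z in(156,164,168)},'sleeve top',ell(c,S,152,20),'ram',ell(c,(553,-127),176,13))
e=cv2.imread('pics/e.png')[:,400:,::-1];n=cv2.resize(g['color'][130:290,230:443],(400,300),interpolation=cv2.INTER_CUBIC)
for x in(183,):
    for r in range(160,200,2):print(round(130+(r+.5)/1.876,1),e[r,x].tolist(),n[r,x].tolist())
```

```text
start {156: (np.float64(243.6), np.float64(250.1)), 164: (np.float64(241.1), np.float64(247.6)), 168: (np.float64(239.9), np.float64(246.3))} sleeve top (np.float64(244.1), np.float64(252.2)) ram (np.float64(216.4), np.float64(220.8))
now {156: (np.float64(221.8), np.float64(227.4)), 164: (np.float64(219.4), np.float64(225.0)), 168: (np.float64(218.2), np.float64(223.8))} sleeve top (np.float64(222.3), np.float64(229.3)) ram (np.float64(216.4), np.float64(220.8))
215.6 [67, 67, 72] [64, 64, 69]
216.6 [67, 67, 72] [65, 64, 69]
217.7 [70, 69, 73] [67, 66, 71]
218.8 [73, 72, 76] [71, 70, 74]
219.8 [79, 77, 81] [77, 76, 80]
220.9 [80, 78, 80] [88, 88, 89]
222.0 [74, 71, 72] [106, 103, 100]
223.0 [75, 67, 62] [120, 111, 99]
224.1 [96, 76, 54] [115, 99, 77]
225.1 [119, 89, 48] [92, 75, 57]
226.2 [125, 92, 44] [85, 68, 51]
227.3 [124, 87, 41] [114, 85, 50]
228.3 [136, 81, 41] [150, 105, 53]
229.4 [152, 74, 49] [165, 106, 59]
230.5 [149, 82, 75] [152, 95, 78]
231.5 [131, 96, 96] [130, 97, 98]
232.6 [116, 94, 95] [120, 93, 94]
233.7 [106, 68, 68] [119, 68, 68]
234.7 [94, 36, 35] [119, 38, 37]
235.8 [85, 19, 17] [119, 24, 22]
```

The dark bush bore in the side view moved from about row 222.5 to 225.7. That is roughly 3 px, or about 10 mm, and a bright gap now shows between ram and flange. The ball is back on its starting pixel and the washers are unmoved, so I'm handing in.

```bash
python3 -c "
from h import *
print(ticket.sign_off())"
```

```text
the job is handed in; nothing more can be done
None
```

The sleeve is in the vee, the bush is pressed home, the lever is back up, and the job was handed in at about 26.5 s of the 56 s. The hand-in gives no verdict, so what follows is from my own checks.

**How it was done:**
- **Leaning the tool:** With the tool vertical, the gripper body would have hit the sleeve and the ram. The jog command has no tilt. I leaned the tool about 38° toward the vee by commanding poses just out of reach in free space; the arm keeps the tilt it ends up with.
- **Pushing the sleeve:** I slid it with two fingertips, about 16–19 mm above the bed, using about 4 N, until it stopped firmly in the vee at 17 N.
- **Pressing the bush:** I pushed the lever ball down along its arc to a hard stop of about 40 N, at an estimated lever angle of about 0.7 rad. I then followed it back up and moved the arm clear.

**Last checks:**
- **Sleeve in the vee:** Nudging it sideways both ways gave about ±6 N, so both bars hold it. It stood upright under the ram before the pressing; afterwards I checked only its position in the side view, which matched.
- **Bush:** It moved down about 3 pixels in the side view, roughly 10 mm, which fits the 8–12 mm it needed. At that resolution this is coarse; the hard stop is the stronger evidence.
- **Lever and washers:** The ball is back on its starting pixel, and both washers are where they were. I did not measure the other bench items again; the arm kept clear of them.

**Disagreements:** My position estimates for the vee seat and the seated sleeve differed by up to about 9 mm in depth, more than the 2 mm calibration. I trusted the contact forces over the images there. The first red and brass pixel extents also showed a smaller bush movement than expected; a closer pixel comparison gave the 10 mm.

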